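# Put the storage canisters back on the kitchen rail

## Robot

A 6-joint arm with a two-finger parallel gripper is mounted at the origin on the work surface. World frame = base frame: x ahead of the robot, y to its left, z up, the work surface at z = 0. Lengths are in mm, angles in degrees, forces in N, time in s.
With the tool pointing down it reaches from about 300 to 850 mm from the base axis. Payload 4.2 kg.
Tool frame: the origin (TCP) lies midway between the tips of the shut fingers; the grasp point (between the pads) lies 19 mm behind it (env.grasp_offset is the distance from the TCP to the grasp point, in mm); z points along the fingers, y is the line along which they close (so a half turn about z gives the same grasp; the last joint's range is limited). The gripper opens to 91 mm and grips with 3 to 60 N. Pads are 32 mm wide; open, the fingers measure 118 mm over their backs; the gripper's body (76 mm by 178 mm) begins 60 mm behind the grasp point.
Start: joints at [-76.433, 18.312, 89.639, -0, 72.044, -1.146], TCP at [146.045, -556.16, 213.976] pointing down, gripper open.
Joint ranges: [-177.97, 177.97], [-48.28, 115.42], [12.27, 149.76], [-77.06, 257.06], [2.81, 150.46], [-146.56, 146.56]. Speed limits (degrees/s): [147.25, 147.25, 180, 180, 180, 180].

## Interface

Orientations are given as [roll, pitch, yaw] about the fixed x, y, z axes, in that order (R = Rz(yaw) Ry(pitch) Rx(roll)).
In Python, from workcell import env, optics gives the robot as it stands. The module is installed in compiled form; this text tells all that it offers.
- The arm moves only by the tool send_rows, never from a script. Its argument "targets" is a list that holds one entry, the list of rows, each a list of 7 numbers: the turn, a rotation vector about the world's x, y, z scaled (see below), then the shift along the world's x, y, z scaled (see below), then the closure, from -1 (fully open) to 1 (shut). In form: [[[rx, ry, rz, x, y, z, gripper], ...]]. A call has 1 to 12 rows; each row shifts and turns the commanded pose from where the row before left it; what a row does not reach is not made up. The controller multiplies each number of a shift by 0.2 m and each number of a turn by pi/2 rad. A row lasts 1/10 s, in which the tool goes at most 50 mm and 8.59 degrees, less where a joint would pass 70% of its speed; a pose out of reach is approached as far as the arm can. A call with a number of a shift or a turn outside -1 to 1 is refused whole. A call with a gripper value outside its range is refused whole. The fingers move at their own pace and stop on an object; "grip_force" is the grip in N (left out, the last holds). Time passes only in rows, so rows that do not move let the fingers close. It gives the time, the measured TCP pose, the force, the opening and the grip force at its end, in the units of the state.
- env.state(): the state, without advancing time (a new reading comes with each control period).
- optics.grab_frame(name): name is "scene" or "side" or "wrist"; returns (picture, depth): 480x640x3 uint8, red, green, blue; 480x640 float32, mm along the optical axis (not along the pixel's ray), 0 where there is no reading.
- optics.camera_info(name): a dict with "camera_matrix" (3x3 intrinsics, pixels), "R" (3x3) and "t" (3): a world point X has camera coordinates R X + t; the wrist camera has in their place "mount" (4x4, takes a point from camera to tool coordinates, whose origin is the TCP and whose axes are the flange's). Camera axes: x right, y down, z forward; pixel columns grow to the right and rows downward; lengths in mm; the calibration is good to about 2 mm. The wrist camera is an equidistant fisheye: a pixel r from the principal point sees the ray r / f radians off the axis. A picture is of the moment at which its call begins: read the wrist's pose just before it. camera_info takes no time and is no camera call.
- env.job_done(): hands the job in; it is judged then, once.
Trained networks look in the newest picture that a camera, given by its name, has taken for a name from the list of things; names that differ only in an ending like _2 or _b are one class to them, and where a whole thing is asked for, a point or a joint stands for the part that bears it (a point fixed in the world has none). Each returns a list of dicts, best first, with "conf" (0 to 1); they miss things now and then, are a little off and sometimes report something else, mostly with a low value. They report only what shows in the picture. A call takes as long as a camera call. They do not tell look-alikes from the thing itself.
- optics.silhouettes(camera, name): "mask" (480x640 bool, what is visible of it) and "at" ([column, row] in pixels, amid what is visible of it).
- optics.place_of(camera, name): "at" ([column, row] in pixels: a listed point, or the origin of a listed thing).
The state is a dict: "time_s": time; "qpos": joint angles; "qvel": joint speeds; "effort": joint torques, N m; "ee_pos": TCP position; "ee_rot": TCP orientation; "force": force on the tool from outside, world axes, zero at the start; "torque": the same for the moment, N m; "gripper_width": finger opening in mm; "gripper_force": force on a finger pad.
Only numpy, scipy, OpenCV 4.12 (cv2) and the standard library are available. Lean on these libraries where they do the work, as an engineer would, in place of code of your own. Each camera call takes 0.05 s, during which the arm holds its last target. There are 200 camera calls.

## Task

Put the storage canisters that stand on the counter back on the rail: press every lid fully home, and hook the canisters onto the rail at its free end, the end away from the collar, tallest first, sliding each one along to its place. At the end the tallest hangs right up against the collar and the others hang beside it in order of height, closed up side by side with no gaps. Leave the other things on the counter where they are.

Things in the scene. Friction and masses are not known exactly. Their poses are not given: they have to be found in the camera images.
- rack: Dark steel kitchen rail rack, fixed. Origin on the counter under the rail's middle; y runs along the rail (free end at +y); canisters hang on its -x side. Rail: round, 10 mm thick, 520 mm long, axis 155 mm above the counter. A second 10 mm bar, axis 98 mm above the counter and 6 mm towards -x, is what hung canisters lean on. 12 mm posts and 180 mm feet (along x) at the rail's ends.
- rail_top (a point): Point on the top line of the rail at its middle, 160 mm above the counter; axes as the rack's. The bars are polished: a hung canister slides along under a push of 2 to 10 N. A small measuring scoop hangs near the rail's -y end, past the collar.
- collar: Stop collar clamped on the rail: bright steel ring 26 mm in diameter, 12 mm thick along the rail, with a small brass thumbscrew on top. Origin at its centre, on the rail's axis; its y axis is along the rail, towards the free end.
- can_a: The tallest canister: white, 60 x 60 mm, 142 mm high to the rim, wooden lid on top, about 0.3 kg, heavy at the bottom; gripped across y. Origin at the centre of its underside, z up, front to -x. Steel hook at its back (+x), 60 mm wide: 4 mm top plate, underside at z = 130 mm, 4 mm lip reaching 16 mm lower. The rail fits between back (x = 30 mm) and lip (x = 52 mm).
- hook_a (a point): In the tallest canister's hook, under its top plate: canister frame x = 47 mm, z = 130 mm. On the rail's top line when hung. Because of the lower bar, a canister held upright fits over the rail with the rail's axis at canister x = 41 to 47 mm; let go, it leans back up to 0.12 rad onto the lower bar.
- lid_a (a joint): How far the tallest canister's lid stands proud, m: 0 = fully home, at most 0.008. Press-in lid: flat wooden plate 55 x 55 x 10 mm, its underside on the rim (z = 142 mm) when home, black gasket below. Slides straight down under about 6 N and stays where it is left.
- can_b: The second tallest canister: white, 60 x 60 mm, 123 mm high to the rim, wooden lid on top, about 0.3 kg, heavy at the bottom; gripped across y. Not always present. Origin at the centre of its underside, z up, front to -x. Steel hook at its back (+x), 60 mm wide: 4 mm top plate, underside at z = 111 mm, 4 mm lip reaching 16 mm lower. The rail fits between back (x = 30 mm) and lip (x = 52 mm).
- hook_b (a point): In the second tallest canister's hook, under its top plate: canister frame x = 47 mm, z = 111 mm. On the rail's top line when hung. Not always present. Because of the lower bar, a canister held upright fits over the rail with the rail's axis at canister x = 41 to 47 mm; let go, it leans back up to 0.12 rad onto the lower bar.
- lid_b (a joint): How far the second tallest canister's lid stands proud, m: 0 = fully home, at most 0.008. Press-in lid: flat wooden plate 55 x 55 x 10 mm, its underside on the rim (z = 123 mm) when home, black gasket below. Slides straight down under about 6 N and stays where it is left. Not always present.
- can_c: The second shortest canister: white, 60 x 60 mm, 104 mm high to the rim, wooden lid on top, about 0.3 kg, heavy at the bottom; gripped across y. Not always present. Origin at the centre of its underside, z up, front to -x. Steel hook at its back (+x), 60 mm wide: 4 mm top plate, underside at z = 92 mm, 4 mm lip reaching 16 mm lower. The rail fits between back (x = 30 mm) and lip (x = 52 mm).
- hook_c (a point): In the second shortest canister's hook, under its top plate: canister frame x = 47 mm, z = 92 mm. On the rail's top line when hung. Not always present. Because of the lower bar, a canister held upright fits over the rail with the rail's axis at canister x = 41 to 47 mm; let go, it leans back up to 0.12 rad onto the lower bar.
- lid_c (a joint): How far the second shortest canister's lid stands proud, m: 0 = fully home, at most 0.008. Press-in lid: flat wooden plate 55 x 55 x 10 mm, its underside on the rim (z = 104 mm) when home, black gasket below. Slides straight down under about 6 N and stays where it is left. Not always present.
- can_d: The shortest canister: white, 60 x 60 mm, 85 mm high to the rim, wooden lid on top, about 0.3 kg, heavy at the bottom; gripped across y. Not always present. Origin at the centre of its underside, z up, front to -x. Steel hook at its back (+x), 60 mm wide: 4 mm top plate, underside at z = 73 mm, 4 mm lip reaching 16 mm lower. The rail fits between back (x = 30 mm) and lip (x = 52 mm).
- hook_d (a point): In the shortest canister's hook, under its top plate: canister frame x = 47 mm, z = 73 mm. On the rail's top line when hung. Not always present. Because of the lower bar, a canister held upright fits over the rail with the rail's axis at canister x = 41 to 47 mm; let go, it leans back up to 0.12 rad onto the lower bar.
- lid_d (a joint): How far the shortest canister's lid stands proud, m: 0 = fully home, at most 0.008. Press-in lid: flat wooden plate 55 x 55 x 10 mm, its underside on the rim (z = 85 mm) when home, black gasket below. Slides straight down under about 6 N and stays where it is left. Not always present.
- shaker: Bystander: steel salt shaker, 36 mm in diameter, 63 mm high. Origin under its centre.
- spice_jar: Bystander: small spice jar, 36 mm in diameter, 62 mm high. Origin under its centre.
- mug: Bystander: white mug, 80 mm in diameter, 90 mm high. Origin under its centre.
- tin: Bystander: low tin, 66 mm in diameter, 55 mm high. Origin under its centre.
- turner: Bystander: turner (spatula) lying on the counter right of the rack.
Not all that is in view belongs to the job. Leave any blue look-alike of the can_a alone.

How it is judged:
By the outcome, as a careful person would: the job done as asked, in the order asked, and still so for the second after the job is handed in, with the robot touching nothing.
Of can_b, can_c, can_d only 2 to 3 are there at a start; the rules pass over those that are not, and their reading is None.
At some moment in a run one of can_a, can_b, can_c, can_d may be knocked a few centimetres aside while the robot is not near it.
Once in a run the grip may slacken for a moment while it holds something.
It also fails if it takes over 210 s, if anything falls off the work surface, if the arm or the gripper's body presses on something with over 40 N, if the wrist force passes 120 N, or if a joint passes its speed limit or range.

## Working session

There is one attempt and no reset: what is moved stays moved. The work goes in short steps, Python scripts to look and compute and a tool call to move; the robot and the scene stay as the last step left them, time stands still between calls to the robot, and variables do not carry over. Pictures are saved under pics/ and viewed, at most 14 in all, crops included, and the job is handed in when it is done.

Besides the shell and the picture viewer there is one more tool, called after "Emit:" by a JSON object that holds its "op" and its "data", one argument or row to a line. send_rows: Moves the arm, as the interface text tells. Its arguments: {"type":"object","properties":{"targets":{"type":"array"},"grip_force":{"type":"number"}},"required":["targets"]}

```bash
mkdir -p pics; ls; cat > h.py <<'E'
from workcell import env, optics
import numpy as np, cv2
def pix2world(cam,px,depth=None,z=None,info=None):
    i=info or optics.camera_info(cam);K=np.array(i["camera_matrix"]);R=np.array(i["R"]);t=np.array(i["t"])
    r=np.linalg.inv(K)@np.array([px[0],px[1],1.0])
    c=-R.T@t; d=R.T@r
    if depth is not None: return c+d*depth
    return c+d*((z-c[2])/d[2])
def proj(cam,X):
    i=optics.camera_info(cam);K=np.array(i["camera_matrix"]);p=K@(np.array(i["R"])@np.array(X)+np.array(i["t"]));return p[:2]/p[2]
def save(n,im): cv2.imwrite(f"pics/{n}.png",im[:,:,::-1])
E
python3 - <<'E'
from h import *
for c in("scene","side"):
    im,d=optics.grab_frame(c);save(c+"0",im);np.save(c+"0d.npy",d)
    i=optics.camera_info(c);print(c,np.round(-np.array(i["R"]).T@np.array(i["t"])),np.round(i["R"],2).tolist())
    for n in["rack","rail_top","collar","can_a","hook_a","lid_a","can_b","can_d","shaker","spice_jar","mug","tin","turner"]:
        print(n,[(np.round(q["at"]).tolist(),round(q["conf"],2)) for q in optics.place_of(c,n)] if not n.startswith("lid") else "")
print(env.state())
E
```

```text
pics
scene [ 841. -471.  957.] [[0.82, 0.57, -0.01], [0.47, -0.69, -0.55], [-0.32, 0.45, -0.84]]
rack [([377.0, 287.0], 0.58)]
rail_top [([383.0, 253.0], 0.6), ([296.0, 263.0], 0.23)]
collar [([331.0, 328.0], 0.54)]
can_a [([372.0, 172.0], 0.92), ([314.0, 160.0], 0.91), ([281.0, 273.0], 0.77), ([362.0, 138.0], 0.72), ([337.0, 226.0], 0.65)]
hook_a [([345.0, 210.0], 0.97), ([296.0, 263.0], 0.92), ([379.0, 91.0], 0.81), ([395.0, 148.0], 0.57), ([374.0, 172.0], 0.57)]
lid_a 
can_b [([372.0, 172.0], 0.92), ([314.0, 160.0], 0.91), ([281.0, 273.0], 0.77), ([362.0, 138.0], 0.72), ([337.0, 226.0], 0.65)]
can_d [([372.0, 172.0], 0.92), ([314.0, 160.0], 0.91), ([281.0, 273.0], 0.77), ([362.0, 138.0], 0.72), ([337.0, 226.0], 0.65)]
shaker [([279.0, 229.0], 0.77)]
spice_jar [([224.0, 288.0], 0.6)]
mug [([416.0, 150.0], 0.59)]
tin [([192.0, 426.0], 0.57)]
turner [([265.0, 464.0], 0.96)]
side [ 221. 1093.  867.] [[-0.97, -0.25, -0.02], [-0.12, 0.54, -0.83], [0.22, -0.81, -0.55]]
rack [([274.0, 268.0], 0.95)]
rail_top [([267.0, 223.0], 0.55), ([288.0, 192.0], 0.39)]
collar [([287.0, 194.0], 0.57)]

[... 739 characters left out ...]
91), ([269.0, 391.0], 0.5)]
{'time_s': 1.3, 'qpos': array([-7.64314432e+01,  1.83101576e+01,  8.96382222e+01,  1.08956217e-04,
        7.20458153e+01, -1.14330694e+00]), 'qvel': array([-0.01554025,  0.06273242, -0.06903949,  0.05978847, -0.03083282,
       -0.10002457]), 'effort': array([-7.87058525e-04, -4.12361097e+01, -2.32225549e+01,  7.25959637e-02,
        3.75071971e-02,  6.93272426e-06]), 'ee_pos': array([ 146.05503137, -556.15169252,  213.998688  ]), 'ee_rot': array([1.79994194e+02, 1.21926211e-05, 1.47118302e+01]), 'force': array([0.45120824, 0.29466318, 0.44250974]), 'torque': array([-0.0574679 ,  0.02155906,  0.01285949]), 'gripper_force': 0.0, 'gripper_width': 90.92445417599053}
```

```bash
python3 - <<'E'
import cv2
for n,(x0,y0,w,h) in {"scene0":(160,60,320,240),"side0":(200,150,256,192)}.items():
    a=cv2.imread(f"pics/{n}.png")
    if n=="scene0": x0,y0,w,h=150,60,400,300
    cv2.imwrite(f"pics/{n}c.png",cv2.resize(a[y0:y0+h+ (60 if n=='side0' else 0),x0:x0+w],None,fx=2 if n=="scene0" else 2.3,fy=2 if n=="scene0" else 2.3,interpolation=3))
E
```

```text
(no output)
```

View pics/scene0c.png

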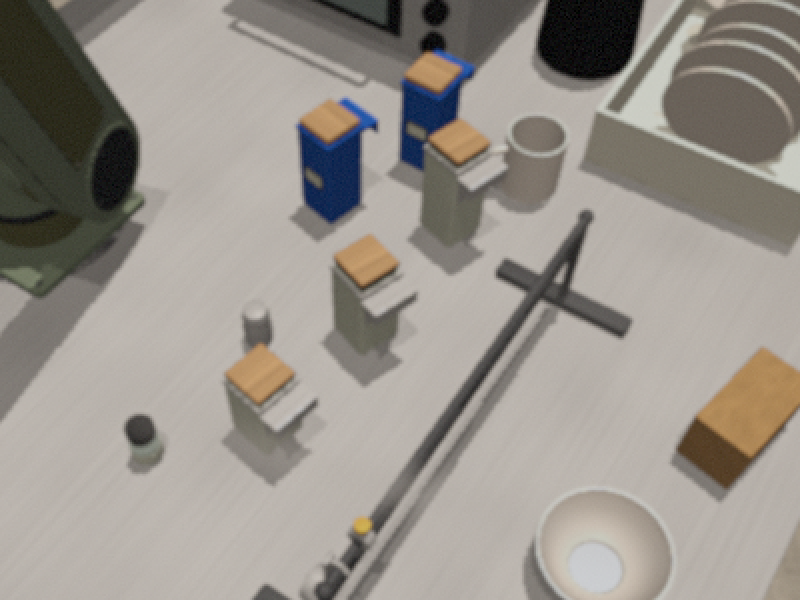

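View pics/side0c.png

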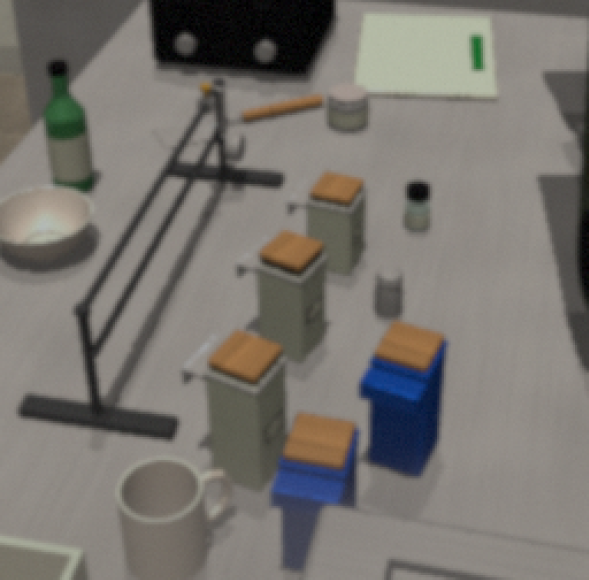

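The white canisters are at scene (378,150) tall, (332,207) mid and (281,258) short. Look-alikes are the two blue cans at (315,140) and (365,115), which stay put; mug, bowl and block are bystanders. Next I measure lid tops and the rail by depth.

```bash
cat >> h.py <<'E'
def cloud(cam,d):
    i=optics.camera_info(cam);K=np.array(i["camera_matrix"]);R=np.array(i["R"]);t=np.array(i["t"])
    v,u=np.mgrid[0:480,0:640]
    c=np.stack([(u-K[0,2])/K[0,0]*d,(v-K[1,2])/K[1,1]*d,d],-1)
    return (c-t)@R
E
cat > lids.py <<'E'
from h import *
def lids(cam,im,d):
    P=cloud(cam,d);hsv=cv2.cvtColor(im,cv2.COLOR_RGB2HSV)
    m=((hsv[...,0]>8)&(hsv[...,0]<22)&(hsv[...,1]>90)&(hsv[...,2]>90)&(P[...,2]>75)&(d>0)).astype(np.uint8)
    n,l,s,c=cv2.connectedComponentsWithStats(m)
    for k in range(1,n):
        if s[k,4]<80 or s[k,4]>3000: continue
        q=P[l==k];z=np.median(q[:,2]);q=q[abs(q[:,2]-z)<8]
        if len(q)<50: continue
        r=cv2.minAreaRect(q[:,:2].astype(np.float32))
        print(cam,"px",c[k].round(),"n",s[k,4],"ctr",np.round(r[0],1),"size",np.round(r[1],1),"ang",round(r[2],1),"z",round(z,1))
E
python3 - <<'E'
from lids import *
for c in("scene","side"):
    im=cv2.imread(f"pics/{c}0.png")[:,:,::-1].copy();d=np.load(c+"0d.npy");lids(c,im,d)
    P=cloud(c,d);hsv=cv2.cvtColor(im,cv2.COLOR_RGB2HSV)
    m=optics_m=None
    g,_=optics.grab_frame(c)
    s=optics.silhouettes(c,"rack")
    if s:
        m=s[0]["mask"]&(d>0)&(P[...,2]>150)&(P[...,2]<170)
        q=P[m];print(len(q))
        l=cv2.fitLine(q[:,:2].astype(np.float32),cv2.DIST_HUBER,0,.01,.01).ravel();print("line",l)
        e=(q[:,:2]-l[2:])@l[:2];print("ends",l[2:]+l[:2]*e.min(),l[2:]+l[:2]*e.max(),np.median(q[:,2]))
    for q in optics.silhouettes(c,"collar")[:1]:
        mm=q["mask"]&(d>0);print("collar",q["conf"],mm.sum(),np.median(P[mm],0),P[mm].min(0),P[mm].max(0),q["at"])
    for q in optics.place_of(c,"collar"): print(q, pix2world(c,q["at"],z=155))
    for n in ("rack","rail_top"): print(n,[pix2world(c,q["at"],z=0 if n=="rack" else 160).round() for q in optics.place_of(c,n)])
E
```

```text
scene px [366.  96.] n 313 ctr [371.8 383.3] size [56.2 54.9] ang 89.4 z 151.7
scene px [314. 121.] n 331 ctr [314.4 235.1] size [53.5 52.2] ang 78.3 z 151.8
scene px [379. 131.] n 395 ctr [465.2 290.2] size [56.7 55.6] ang 74.7 z 156.1
scene px [333. 190.] n 459 ctr [468.9  86.7] size [53.4 53.5] ang 71.5 z 140.4
scene px [279. 247.] n 548 ctr [451.6 -87.7] size [54.  54.7] ang 81.6 z 117.5
scene px [527. 261.] n 1648 ctr [898.4 203.2] size [132.6  68. ] ang 78.4 z 80.3
1143
line [ 1.5824091e-02 -9.9987477e-01  6.5185553e+02 -2.6197136e+01]
ends [647.18300958 269.0447934 ] [ 655.59348155 -262.38661061] 159.5802632329629
collar 0.58 178 [ 654.66289404 -194.6752329   165.50324372] [ 597.3498005  -200.81392497   -3.34530999] [ 666.17988985 -115.11788815  185.3939725 ] [330.9, 325.6]
{'at': [331.2, 329.4], 'conf': 0.64} [ 656.08135448 -193.48175313  155.        ]
rack [array([650.,   5.,   0.])]
rail_top [array([649.,   2., 160.])]
side px [622.  27.] n 138 ctr [-280.9 -706.5] size [127.6  55.8] ang 72.4 z 570.3
side px [346. 231.] n 197 ctr [450.6 -81.7] size [58.6 53.9] ang 78.7 z 116
[... 163 characters left out ...]
e px [378. 300.] n 382 ctr [312.9 244. ] size [56.  52.4] ang 77.1 z 151.5
side px [306. 304.] n 411 ctr [465.4 297.9] size [59.8 53.6] ang 70.9 z 155.6
side px [338. 341.] n 513 ctr [372.6 390. ] size [55.  53.7] ang 88.1 z 151.5
459
line [ 1.3756632e-02 -9.9990535e-01  6.4829742e+02  6.5062286e+01]
ends [645.33915476 280.08508989] [ 652.70231606 -255.10872996] 158.4078055919959
collar 0.4 63 [ 653.39120644 -185.63617155  163.43700244] [ 6.40793895e+02 -5.40747015e+02  2.18330674e-01] [ 768.28838129 -177.65310651  186.55742277] [286.9, 192.0]
{'at': [285.2, 195.4], 'conf': 0.39} [ 665.50807117 -183.45053184  155.        ]
rack [array([652., -15.,   0.])]
rail_top [array([649.,   5., 160.])]
```

Emit:
{"op": "send_rows", "data": {
  "targets": [
    [[0, 0, 0.093, 0.127, 0.196, 0.033, 1], [0, 0, 0.093, 0.127, 0.196, 0.033, 1], [0, 0, 0.093, 0.127, 0.196, 0.033, 1], [0, 0, 0.093, 0.127, 0.196, 0.033, 1], [0, 0, 0.093, 0.127, 0.196, 0.033, 1], [0, 0, 0.093, 0.127, 0.196, 0.033, 1], [0, 0, 0.093, 0.127, 0.196, 0.033, 1], [0, 0, 0.093, 0.127, 0.196, 0.033, 1], [0, 0, 0.093, 0.127, 0.196, 0.033, 1], [0, 0, 0.093, 0.127, 0.196, 0.033, 1], [0, 0, 0.093, 0.127, 0.196, 0.033, 1], [0, 0, 0.093, 0.127, 0.196, 0.033, 1]]
  ],
  "grip_force": 25
}}

```text
time_s: 3.1
ee_pos: [451.5, -84.0, 293.8]
ee_rot: [180.0, 0.0, 115.5]
force: [1.0, -1.5, 0.1]
gripper_width: 0.6
gripper_force: 0.0
```

```bash
python3 - <<'E'
from h import *
i=optics.camera_info("wrist");print(i);print(env.grasp_offset)
E
```

```text
{'camera_matrix': array([[371.64829954,   0.        , 320.64425099],
       [  0.        , 371.64829954, 233.31645789],
       [  0.        ,   0.        ,   1.        ]]), 'mount': array([[ 6.86754178e-04, -9.59907155e-01, -2.80317289e-01,
         7.84490783e+01],
       [ 9.99999691e-01,  5.51988384e-04,  5.59709918e-04,
         2.18285680e-01],
       [-3.82537667e-04, -2.80317586e-01,  9.59907237e-01,
        -1.70639553e+02],
       [ 0.00000000e+00,  0.00000000e+00,  0.00000000e+00,
         1.00000000e+00]])}
18.8
```

Emit:
{"op": "send_rows", "data": {
  "targets": [
    [[0, 0, 0.086, 0, 0, -0.12, 1], [0, 0, 0.086, 0, 0, -0.12, 1], [0, 0, 0.086, 0, 0, -0.12, 1], [0, 0, 0.086, 0, 0, -0.12, 1], [0, 0, 0.086, 0, 0, -0.12, 1], [0, 0, 0.086, 0, 0, -0.12, 1], [0, 0, 0.086, 0, 0, -0.1, 1], [0, 0, 0, 0, 0, -0.02, 1], [0, 0, 0, 0, 0, -0.015, 1], [0, 0, 0, 0, 0, -0.01, 1], [0, 0, 0, 0, 0, 0, 1]]
  ]
}}

```text
time_s: 4.2
ee_pos: [451.4, -85.9, 120.9]
ee_rot: [180.0, 0.1, 169.3]
force: [-0.5, 0.3, -0.0]
gripper_width: 0.4
gripper_force: 0.0
```

Emit:
{"op": "send_rows", "data": {
  "targets": [
    [[0, 0, 0, 0, 0, -0.01, 1], [0, 0, 0, 0, 0, -0.01, 1], [0, 0, 0, 0, 0, -0.01, 1], [0, 0, 0, 0, 0, -0.005, 1], [0, 0, 0, 0, 0, 0, 1]]
  ]
}}

```text
time_s: 4.7
ee_pos: [451.4, -85.9, 114.2]
ee_rot: [180.0, 0.1, 169.3]
force: [-1.2, 0.3, 8.2]
gripper_width: 0.1
gripper_force: 4.2
```

Emit:
{"op": "send_rows", "data": {
  "targets": [
    [[0, 0, 0, 0, 0, -0.005, 1], [0, 0, 0, 0, 0, -0.005, 1], [0, 0, 0, 0, 0, 0, 1]]
  ]
}}

```text
time_s: 5.0
ee_pos: [451.5, -85.9, 114.1]
ee_rot: [-180.0, 0.1, 169.3]
force: [-5.3, 1.3, 23.4]
gripper_width: 0.4
gripper_force: 11.5
```

Emit:
{"op": "send_rows", "data": {
  "targets": [
    [[0, 0, 0, 0, 0, 0.25, 1], [0, 0, -0.02, 0.021, 0.221, 0, 1], [0, 0, -0.02, 0.021, 0.221, 0, 1], [0, 0, -0.02, 0.021, 0.221, 0, 1], [0, 0, -0.02, 0.021, 0.221, 0, 1], [0, 0, 0, 0, 0, -0.09, 1], [0, 0, 0, 0, 0, -0.01, 1], [0, 0, 0, 0, 0, -0.01, 1], [0, 0, 0, 0, 0, -0.01, 1], [0, 0, 0, 0, 0, -0.01, 1], [0, 0, 0, 0, 0, -0.01, 1]]
  ]
}}

```text
time_s: 6.1
ee_pos: [467.8, 90.5, 134.1]
ee_rot: [179.9, 0.0, 162.0]
force: [-1.0, 3.2, 6.0]
gripper_width: 0.4
gripper_force: 3.1
```

Emit:
{"op": "send_rows", "data": {
  "targets": [
    [[0, 0, 0, 0, 0, -0.01, 1], [0, 0, 0, 0, 0, 0, 1]]
  ]
}}

```text
time_s: 6.3
ee_pos: [468.5, 91.5, 133.8]
ee_rot: [179.7, 0.1, 161.9]
force: [-2.4, 4.7, 14.7]
gripper_width: 0.5
gripper_force: 7.2
```

Emit:
{"op": "send_rows", "data": {
  "targets": [
    [[0, 0, 0, 0, 0, -0.005, 1], [0, 0, 0, 0, 0, 0, 1]]
  ]
}}

```text
time_s: 6.5
ee_pos: [468.8, 91.9, 133.7]
ee_rot: [179.7, 0.1, 161.9]
force: [-4.2, 7.2, 19.3]
gripper_width: 0.4
gripper_force: 9.7
```

Emit:
{"op": "send_rows", "data": {
  "targets": [
    [[0, 0, 0, 0, 0, 0.25, 1], [0, 0, 0, -0.003, 0.203, 0, 1], [0, 0, 0, -0.003, 0.203, 0, 1], [0, 0, 0, -0.003, 0.203, 0, 1], [0, 0, 0, -0.003, 0.203, 0, 1], [0, 0, 0, -0.003, 0.203, 0, 1], [0, 0, 0, 0, 0, -0.09, 1], [0, 0, 0, 0, 0, -0.01, 1], [0, 0, 0, 0, 0, -0.01, 1], [0, 0, 0, 0, 0, -0.01, 1], [0, 0, 0, 0, 0, -0.01, 1], [0, 0, 0, 0, 0, 0, 1]]
  ]
}}

```text
time_s: 7.7
ee_pos: [465.3, 293.3, 155.1]
ee_rot: [180.0, 0.1, 162.1]
force: [-0.1, -1.0, 4.0]
gripper_width: 0.4
gripper_force: 2.0
```

Emit:
{"op": "send_rows", "data": {
  "targets": [
    [[0, 0, 0, 0, 0, -0.01, 1], [0, 0, 0, 0, 0, -0.01, 1], [0, 0, 0, 0, 0, -0.01, 1], [0, 0, 0, 0, 0, 0, 1]]
  ]
}}

```text
time_s: 8.1
ee_pos: [465.8, 294.2, 152.3]
ee_rot: [179.8, 0.2, 162.1]
force: [-2.6, -3.2, 20.9]
gripper_width: 0.2
gripper_force: 10.6
```

Emit:
{"op": "send_rows", "data": {
  "targets": [
    [[0, 0, 0, 0, 0, -0.005, 1], [0, 0, 0, 0, 0, 0, 1]]
  ]
}}

```text
time_s: 8.3
ee_pos: [465.9, 294.3, 152.3]
ee_rot: [179.8, 0.2, 162.1]
force: [-4.7, -4.6, 27.1]
gripper_width: 0.4
gripper_force: 13.0
```

Emit:
{"op": "send_rows", "data": {
  "targets": [
    [[0, 0, 0, 0, 0, 0.2, 0], [0, 0, 0, 0, 0, 0.2, -1], [0, 0, 0, 0, 0, 0, -1], [0, 0, 0, 0, 0, 0, -1], [0, 0, 0, 0, 0, 0, -1]]
  ]
}}

```text
time_s: 8.8
ee_pos: [463.9, 293.6, 225.7]
ee_rot: [-179.9, -0.1, 162.1]
force: [-0.4, -1.3, 1.2]
gripper_width: 37.6
gripper_force: 0.0
```

```bash
cat >> h.py <<'E'
from scipy.spatial.transform import Rotation as Ro
def wcloud(d,st):
    i=optics.camera_info("wrist");K=np.array(i["camera_matrix"]);M=np.array(i["mount"])
    v,u=np.mgrid[0:480,0:640]
    x=(u-K[0,2])/K[0,0];y=(v-K[1,2])/K[1,1];r=np.hypot(x,y)+1e-9
    c=np.stack([np.tan(r)*x/r*d,np.tan(r)*y/r*d,d],-1)
    T=c@M[:3,:3].T+M[:3,3]
    return T@Ro.from_euler("xyz",st["ee_rot"],degrees=True).as_matrix().T+st["ee_pos"]
def rail(P,d,z0=152,z1=168,x0=620,x1=690,y0=-240,y1=240):
    m=(d>0)&(P[...,2]>z0)&(P[...,2]<z1)&(P[...,0]>x0)&(P[...,0]<x1)&(P[...,1]>y0)&(P[...,1]<y1)
    q=P[m]
    if len(q)<30: print("no rail",len(q));return
    l=cv2.fitLine(q[:,:2].astype(np.float32),cv2.DIST_HUBER,0,.01,.01).ravel();e=(q[:,:2]-l[2:])@l[:2]
    print("rail n",len(q),"x at y=0",l[2]-l[3]*l[0]/l[1],"yaw",np.degrees(np.arctan(-l[0]/l[1])),"y range",q[:,1].min(),q[:,1].max(),"z",np.percentile(q[:,2],[50,95]))
E
cat > wl.py <<'E'
from h import *
import sys
def look(name):
    st=env.state();im,d=optics.grab_frame("wrist");save(name,im);np.save(name+"d.npy",d)
    P=wcloud(d,st);hsv=cv2.cvtColor(im,cv2.COLOR_RGB2HSV)
    m=((hsv[...,0]>8)&(hsv[...,0]<22)&(hsv[...,1]>90)&(hsv[...,2]>80)&(P[...,2]>75)&(P[...,2]<175)&(d>0)).astype(np.uint8)
    n,l,s,c=cv2.connectedComponentsWithStats(m)
    for k in range(1,n):
        if s[k,4]<300: continue
        q=P[l==k];z=np.median(q[:,2]);q=q[abs(q[:,2]-z)<6]
        if len(q)<100: continue
        r=cv2.minAreaRect(q[:,:2].astype(np.float32))
        print("lid px",c[k].round(),"n",s[k,4],"ctr",np.round(r[0],1),"size",np.round(r[1],1),"ang",round(r[2],1),"z",round(z,1))
    rail(P,d)
    return P,d,im
if __name__=="__main__": look(sys.argv[1])
E
python3 wl.py w1
```

```text
lid px [182.  66.] n 5179 ctr [314.5 240. ] size [54.6 53.9] ang 78.2 z 151.7
lid px [410.  76.] n 5566 ctr [372.7 385.3] size [54.1 53.8] ang 88.3 z 151.8
lid px [323. 243.] n 5604 ctr [465.9 294.5] size [53.7 54.3] ang 73.9 z 151.8
lid px [112. 294.] n 1565 ctr [459.5  95.7] size [54.  34.6] ang 70.4 z 132.7
lid px [ 11. 301.] n 388 ctr [436.2 -79.7] size [53.2 22.8] ang 82.6 z 113.5
rail n 96 x at y=0 4300.557 yaw -86.47351 y range -239.35668421162984 -215.0077748262591 z [159.81382068 164.09935736]
```

View pics/w1.png

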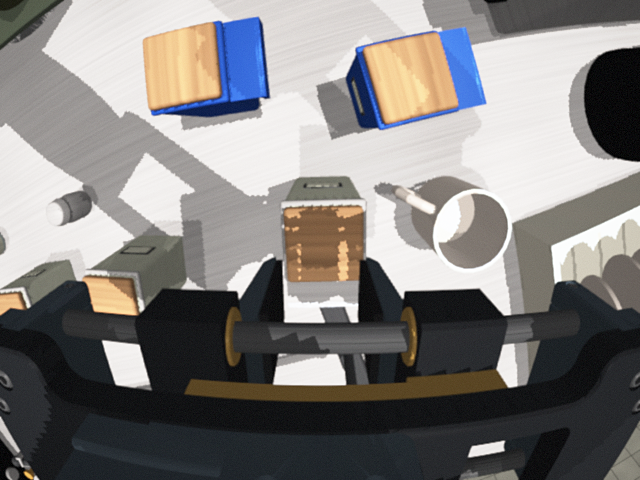

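Emit:
{"op": "send_rows", "data": {
  "targets": [
    [[0, 0, 0.02, 0.175, -0.16, 0.05, -1], [0, 0, 0.02, 0.175, -0.16, 0.05, -1], [0, 0, 0.02, 0.175, -0.16, 0.05, -1], [0, 0, 0.02, 0.175, -0.16, 0.05, -1], [0, 0, 0.02, 0.175, -0.16, 0.05, -1], [0, 0, 0.02, 0.175, -0.16, 0.05, -1], [0, 0, 0.02, 0.175, -0.16, 0.02, -1], [0, 0, 0, 0, 0, 0, -1], [0, 0, 0, 0, 0, 0, -1]]
  ]
}}

```text
time_s: 9.75
ee_pos: [709.7, 69.1, 288.3]
ee_rot: [-180.0, -0.3, 174.6]
force: [-0.2, 1.1, -0.5]
gripper_width: 90.8
gripper_force: 0.0
```

```bash
python3 - <<'E'
from wl import *
print(env.state()["ee_pos"])
P,d,im=look("w2")
q=P[(d>0)&(P[...,2]>165)&(P[...,2]<195)&(abs(P[...,0]-650)<40)&(P[...,1]<0)]
if len(q):print("collar screw",len(q),np.percentile(q,[5,50,95],axis=0).round(1))
a=P[(d>0)&(abs(P[...,0]-650)<30)&(P[...,2]>152)&(P[...,2]<164)]
for y in range(-250,280,40):
    b=a[abs(a[:,1]-y)<8]
    if len(b)>5:print(y,len(b),np.percentile(b[:,0],[5,50,95]).round(1))
print(a[:,1].min(),a[:,1].max())
E
```

```text
[709.69674134  69.14948383 288.3273666 ]
lid px [142.   4.] n 385 ctr [476.5 -89.2] size [52.2 11.3] ang 74.0 z 113.3
lid px [408. 359.] n 440 ctr [913.4 162. ] size [50.6 20.8] ang 78.4 z 80.0
rail n 5768 x at y=0 651.216 yaw 0.89689684 y range -239.84960210071455 239.9361113095881 z [159.11886319 161.41802553]
collar screw 314 [[ 647.8 -196.8  165.3]
 [ 654.5 -188.6  180.7]
 [ 661.3 -184.2  183.7]]
-250 147 [648.5 655.4 662.9]
-170 124 [650.  654.1 658.8]
-130 145 [649.3 653.5 658.1]
-90 169 [648.6 652.9 657.5]
-50 196 [647.9 652.2 656.9]
-10 215 [647.4 651.6 656.1]
30 238 [646.4 650.7 655.4]
70 245 [645.7 650.  654.6]
110 238 [645.1 649.5 654. ]
150 219 [644.6 648.8 653.2]
190 202 [643.8 648.4 652.9]
230 174 [643.5 647.4 652.2]
270 178 [639.2 647.1 654.6]
-257.18289074708053 274.60365548177066
```

View pics/w2.png

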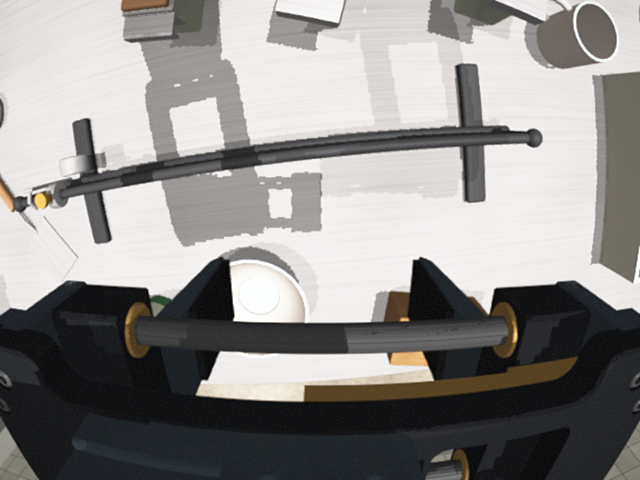

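Emit:
{"op": "send_rows", "data": {
  "targets": [
    [[0, 0, -0.017, -0.174, 0.161, -0.042, -1], [0, 0, -0.017, -0.174, 0.161, -0.042, -1], [0, 0, -0.017, -0.174, 0.161, -0.042, -1], [0, 0, -0.017, -0.174, 0.161, -0.042, -1], [0, 0, -0.017, -0.174, 0.161, -0.042, -1], [0, 0, -0.017, -0.174, 0.161, -0.042, -1], [0, 0, -0.017, -0.174, 0.161, -0.042, -1], [0, 0, 0, 0, 0, 0, -1], [0, 0, 0, 0, 0, 0, -1]]
  ]
}}

```text
time_s: 10.7
ee_pos: [464.0, 296.4, 232.4]
ee_rot: [-180.0, 0.0, 164.3]
force: [0.9, -1.5, 0.6]
gripper_width: 91.5
gripper_force: 0.0
```

```bash
python3 wl.py w3; python3 -c "
from h import *
print(env.state()['ee_pos'],env.state()['ee_rot'])"
```

```text
lid px [187.  63.] n 4969 ctr [314.5 240.1] size [54.2 54. ] ang 77.8 z 151.8
lid px [410.  81.] n 5144 ctr [372.6 385.5] size [54.1 53.7] ang 88.7 z 151.8
lid px [320. 241.] n 5361 ctr [465.8 294.8] size [54.  53.5] ang 73.9 z 151.8
lid px [106. 276.] n 874 ctr [451.3  97.9] size [54.1 16.9] ang 72.0 z 132.6
lid px [ 11. 296.] n 679 ctr [444.8 -81.9] size [54.  39.4] ang 83.6 z 113.7
rail n 102 x at y=0 3128.5073 yaw -84.830284 y range -239.83903472429137 -195.33968661975558 z [159.70144037 164.45285119]
[465.23409436 295.80391849 232.65416755] [1.79995247e+02 3.69897198e-02 1.64151029e+02]
```

Emit:
{"op": "send_rows", "data": {
  "targets": [
    [[0, 0, 0, 0.003, -0.005, -0.2, -1], [0, 0, 0, 0, 0, -0.2, -1], [0, 0, 0, 0, 0, -0.15, -1], [0, 0, 0, 0, 0, -0.095, -1], [0, 0, 0, 0, 0, 0, -0.5], [0, 0, 0, 0, 0, 0, 1], [0, 0, 0, 0, 0, 0, 1], [0, 0, 0, 0, 0, 0, 1], [0, 0, 0, 0, 0, 0, 1]]
  ],
  "grip_force": 35
}}

```text
time_s: 11.65
ee_pos: [467.6, 294.8, 104.8]
ee_rot: [179.9, 0.1, 164.0]
force: [-0.3, -0.4, 4.1]
gripper_width: 59.8
gripper_force: 35.0
```

Emit:
{"op": "send_rows", "data": {
  "targets": [
    [[0, 0, 0, 0, 0, 0.1, 1], [0, 0, 0, 0, 0, 0.2, 1], [0, 0, 0, 0, 0, 0.2, 1], [0, 0, 0.047, 0.17, -0.125, 0, 1], [0, 0, 0.047, 0.17, -0.125, 0, 1], [0, 0, 0.047, 0.17, -0.125, 0, 1], [0, 0, 0.047, 0.17, -0.125, 0, 1], [0, 0, 0, 0, 0, 0, 1], [0, 0, 0, 0, 0, 0, 1]]
  ]
}}

```text
time_s: 12.55
ee_pos: [602.5, 193.7, 202.4]
ee_rot: [180.0, -0.1, -179.2]
force: [0.1, -0.3, -3.9]
gripper_width: 60.0
gripper_force: 35.0
```

```bash
cat > hand.py <<'E'
from h import *
import sys
st=env.state();print({k:np.round(st[k],1) for k in("time_s","ee_pos","ee_rot","force","gripper_width")})
im,d=optics.grab_frame("wrist");save(sys.argv[1],im);P=wcloud(d,st)
hsv=cv2.cvtColor(im,cv2.COLOR_RGB2HSV)
v,u=np.mgrid[0:480,0:640]
m=(hsv[...,0]>8)&(hsv[...,0]<22)&(hsv[...,1]>90)&(hsv[...,2]>70)&(d>0)&(d<200)&(abs(u-320)<90)&(v>150)
q=P[m];z=np.median(q[:,2]);q=q[abs(q[:,2]-z)<5]
r=cv2.minAreaRect(q[:,:2].astype(np.float32))
A=np.c_[q[:,:2]-q[:,:2].mean(0),np.ones(len(q))];n=np.linalg.lstsq(A,q[:,2],rcond=None)[0]
print("n",len(q),"lid ctr",np.round(r[0],1),"size",np.round(r[1],1),"ang",round(r[2],1),"z",round(z,1),"slope",n[:2].round(3))
y=r[0][1];rx=651.2-0.0157*y;print("rail at can x:",round(rx-r[0][0],1))
E
python3 hand.py w4
```

```text
{'time_s': np.float64(12.6), 'ee_pos': array([602.5, 193.7, 202.4]), 'ee_rot': array([ 1.800e+02, -1.000e-01, -1.792e+02]), 'force': array([ 0.1, -0.3, -3.9]), 'gripper_width': np.float64(60.0)}
n 11804 lid ctr [600.4 193.1] size [54.3 54.5] ang 1.0 z 249.6 slope [ 0.008 -0.001]
rail at can x: 47.8
```

View pics/w4.png

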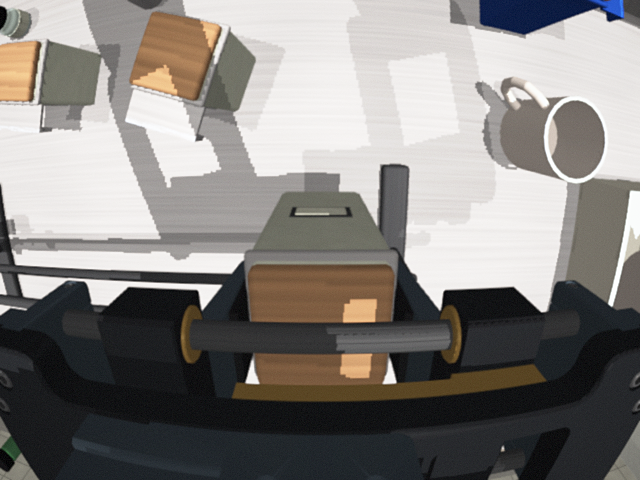

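Emit:
{"op": "send_rows", "data": {
  "targets": [
    [[0, 0, 0, 0.019, 0, 0, 1], [0, 0, 0, 0, 0, -0.1, 1], [0, 0, 0, 0, 0, -0.1, 1], [0, 0, 0, 0, 0, -0.05, 1], [0, 0, 0, 0, 0, -0.05, 1], [0, 0, 0, 0, 0, -0.01, 1], [0, 0, 0, 0, 0, -0.005, 1], [0, 0, 0, 0, 0, -0.005, 1], [0, 0, 0, 0, 0, 0, 1]]
  ]
}}

```text
time_s: 13.5
ee_pos: [606.8, 194.5, 140.0]
ee_rot: [180.0, 0.1, -179.1]
force: [0.4, 0.1, -3.2]
gripper_width: 59.7
gripper_force: 35.0
```

```bash
python3 hand.py w5
```

```text
{'time_s': np.float64(13.5), 'ee_pos': array([606.8, 194.5, 140. ]), 'ee_rot': array([ 1.800e+02,  1.000e-01, -1.791e+02]), 'force': array([ 0.4,  0.1, -3.2]), 'gripper_width': np.float64(59.7)}
n 11817 lid ctr [604.2 193.7] size [53.9 54.6] ang 1.3 z 187.2 slope [ 0.01 -0.  ]
rail at can x: 43.9
```

Emit:
{"op": "send_rows", "data": {
  "targets": [
    [[0, 0, 0, 0, 0, -0.01, 1], [0, 0, 0, 0, 0, -0.01, 1], [0, 0, 0, 0, 0, -0.005, 1], [0, 0, 0, 0, 0, 0, 1]]
  ]
}}

```text
time_s: 13.95
ee_pos: [606.5, 194.4, 135.0]
ee_rot: [180.0, 0.0, -179.1]
force: [-1.7, -1.2, 0.8]
gripper_width: 59.6
gripper_force: 35.0
```

Emit:
{"op": "send_rows", "data": {
  "targets": [
    [[0, 0, 0, 0, 0, 0, 0.1], [0, 0, 0, 0, 0, 0, -1], [0, 0, 0, 0, 0, 0, -1], [0, 0, 0, 0, 0, 0, -1], [0, 0, 0, 0, 0, 0, -1], [0, 0, 0, 0, 0, 0.15, -1], [0, 0, 0, 0, 0, 0.2, 1], [0, 0, 0, 0.025, 0.2, 0, 1], [0, 0, 0, 0.025, 0.1, 0, 1], [0, 0, 0, 0, 0, 0, 1], [0, 0, 0, 0, 0, 0, 1]]
  ]
}}

```text
time_s: 15.05
ee_pos: [616.1, 254.3, 203.8]
ee_rot: [-179.9, -0.1, -179.0]
force: [0.1, -1.2, -1.2]
gripper_width: 53.9
gripper_force: 0.0
```

```bash
python3 wl.py w6; python3 -c "
from lids import *
im,d=optics.grab_frame('side');lids('side',im,d);save('s6',im)"
```

```text
lid px [103.  47.] n 4074 ctr [469.4  91.1] size [55.4 54.2] ang 71.3 z 132.7
lid px [219. 202.] n 1862 ctr [584.  194.1] size [55.2 26.6] ang 88.1 z 174.0
rail n 2378 x at y=0 649.31647 yaw 1.6303089 y range -28.800692121952295 239.87096708923445 z [159.69141403 164.34336442]
side px [622.  27.] n 148 ctr [-280.8 -704.9] size [126.5  55.1] ang 72.5 z 571.3
side px [346. 232.] n 197 ctr [450.8 -79.7] size [55.7 52.5] ang 82.2 z 113.6
side px [326. 260.] n 224 ctr [469.3  95.4] size [53.1 52.1] ang 72.3 z 132.8
side px [269. 260.] n 92 ctr [592.9 181.9] size [42.3 30.9] ang 9.4 z 176.2
side px [158. 281.] n 819 ctr [898.9 209.9] size [133.3  73.5] ang 78.0 z 79.9
side px [377. 300.] n 391 ctr [314.2 244.1] size [55.7 54. ] ang 78.6 z 151.4
side px [339. 341.] n 503 ctr [372.  389.5] size [56.7 52.4] ang 89.9 z 151.6
```

View pics/s6.png

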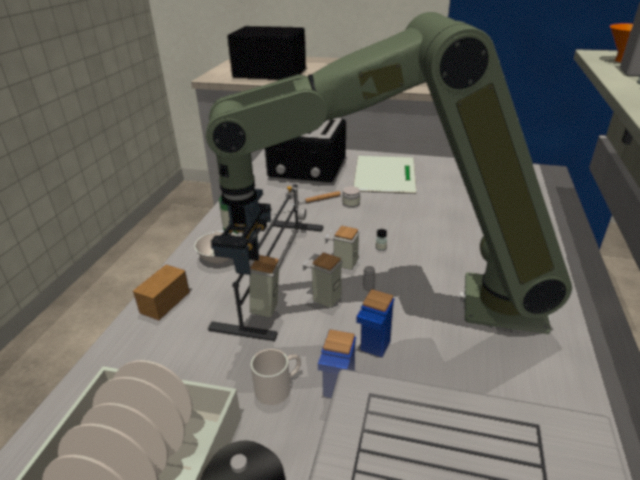

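Emit:
{"op": "send_rows", "data": {
  "targets": [
    [[0, 0, 0, 0, 0, -0.2, 1], [0, 0, 0, 0, 0, -0.16, 1], [0, 0, 0, 0, -0.04, 0, 1], [0, 0, 0, 0, -0.03, 0, 1], [0, 0, 0, 0.001, -0.05, 0, 1], [0, 0, 0, 0.001, -0.05, 0, 1], [0, 0, 0, 0.001, -0.05, 0, 1]]
  ]
}}

```text
time_s: 15.85
ee_pos: [617.7, 209.7, 134.0]
ee_rot: [179.9, 0.1, -179.1]
force: [-0.8, 2.0, -0.9]
gripper_width: 0.4
gripper_force: 1.4
```

```bash
python3 hand.py w7; python3 wl.py w7b
```

```text
{'time_s': np.float64(15.8), 'ee_pos': array([617.7, 209.7, 134. ]), 'ee_rot': array([ 1.799e+02,  1.000e-01, -1.791e+02]), 'force': array([-0.8,  2. , -0.9]), 'gripper_width': np.float64(0.4)}
n 96 lid ctr [588.2 208.5] size [15.1  6.9] ang 1.5 z 223.9 slope [-0.126  0.035]
rail at can x: 59.7
lid px [102.  29.] n 4754 ctr [478.3  88. ] size [56.  35.8] ang 71.7 z 132.7
lid px [209. 231.] n 2931 ctr [583.8 165. ] size [24.2 54.3] ang 0.2 z 174.1
rail n 2298 x at y=0 647.85297 yaw 0.31395394 y range 89.26084065972482 207.82426819283904 z [160.627227   164.79183447]
```

View pics/w7.png

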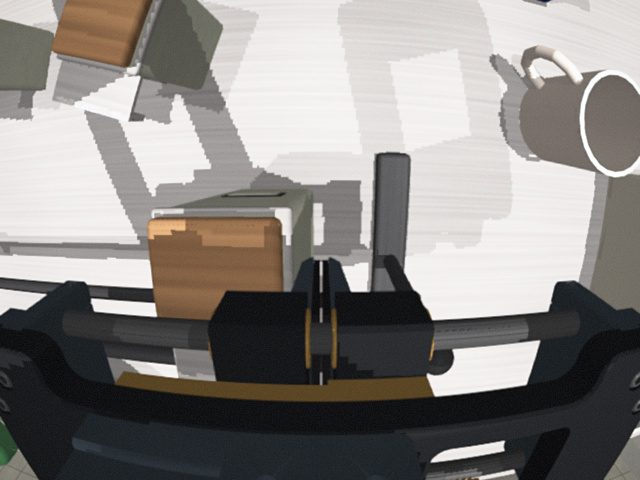

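Emit:
{"op": "send_rows", "data": {
  "targets": [
    [[0, 0, 0, 0.001, -0.075, 0, 1], [0, 0, 0, 0.001, -0.075, 0, 1], [0, 0, 0, 0.001, -0.075, 0, 1], [0, 0, 0, 0.001, -0.075, 0, 1], [0, 0, 0, 0.001, -0.075, 0, 1], [0, 0, 0, 0.001, -0.075, 0, 1], [0, 0, 0, 0.001, -0.075, 0, 1], [0, 0, 0, 0.001, -0.075, 0, 1], [0, 0, 0, 0.001, -0.075, 0, 1], [0, 0, 0, 0.001, -0.075, 0, 1]]
  ]
}}

```text
time_s: 16.95
ee_pos: [620.1, 60.8, 133.5]
ee_rot: [179.9, 0.2, -179.1]
force: [0.8, 6.5, 3.0]
gripper_width: 0.1
gripper_force: 3.2
```

Emit:
{"op": "send_rows", "data": {
  "targets": [
    [[0, 0, 0, 0.001, -0.075, 0, 1], [0, 0, 0, 0.001, -0.075, 0, 1], [0, 0, 0, 0.001, -0.075, 0, 1], [0, 0, 0, 0.001, -0.075, 0, 1], [0, 0, 0, 0.001, -0.075, 0, 1], [0, 0, 0, 0.001, -0.075, 0, 1], [0, 0, 0, 0.001, -0.075, 0, 1], [0, 0, 0, 0.001, -0.075, 0, 1], [0, 0, 0, 0.001, -0.075, 0, 1]]
  ]
}}

```text
time_s: 17.85
ee_pos: [622.2, -73.9, 133.6]
ee_rot: [179.8, 0.2, -179.1]
force: [2.5, 7.2, 3.3]
gripper_width: 0.3
gripper_force: 3.9
```

Emit:
{"op": "send_rows", "data": {
  "targets": [
    [[0, 0, 0, 0, -0.025, 0, 1], [0, 0, 0, 0, -0.025, 0, 1], [0, 0, 0, 0, 0, 0, 1]]
  ]
}}

```text
time_s: 18.15
ee_pos: [622.3, -84.4, 133.6]
ee_rot: [179.9, 0.2, -179.1]
force: [2.7, 4.8, 3.4]
gripper_width: 0.4
gripper_force: 2.4
```

```bash
python3 wl.py w8
```

```text
lid px [332.   6.] n 1007 ctr [478.8 -89. ] size [53.1  8.8] ang 89.6 z 113.0
lid px [615.  39.] n 3909 ctr [469.7  88.3] size [53.4 55.2] ang 72.9 z 132.6
lid px [217. 235.] n 4031 ctr [ 585.3 -125.1] size [58.3 27.2] ang 76.9 z 174.1
rail n 4365 x at y=0 648.9021 yaw 0.8946566 y range -201.9553824146344 35.16768805179646 z [159.75447915 165.37726449]
```

```bash
python3 -c "
import cv2
a=cv2.imread('pics/w8.png');cv2.imwrite('pics/w8c.png',cv2.resize(a[170:400,60:380],None,fx=2,fy=2))"
```

```text
(no output)
```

View pics/w8c.png

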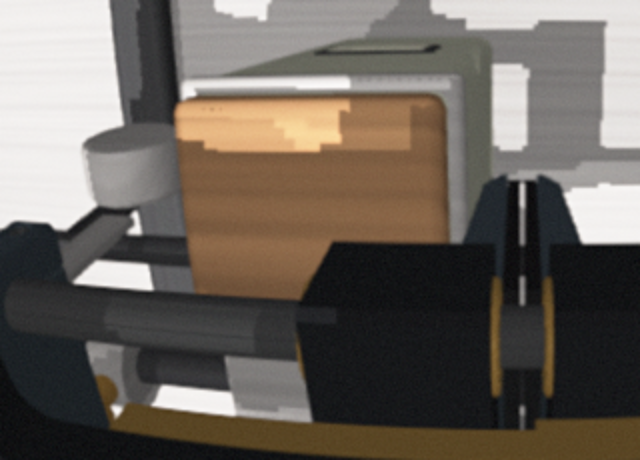

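```bash
python3 - <<'E'
from h import *
d=np.load("w8d.npy");P=wcloud(d,env.state())
for u in range(98,170,6): print(u,P[252,u].round(0), P[265,u].round(0))
c=optics.silhouettes("wrist","collar")
for q in c[:2]:
    m=q["mask"]&(d>0)&(P[...,2]>130)&(P[...,2]<175);print(q["conf"],q["at"],np.percentile(P[m],[3,50,97],axis=0).round(1) if m.sum() else 0)
E
```

```text
98 [ 655. -304.    1.] [ 669. -307.    1.]
104 [ 623. -237.   87.] [ 634. -240.   85.]
110 [ 622. -230.   89.] [ 632. -231.   90.]
116 [ 622. -225.   89.] [ 631. -226.   90.]
122 [ 622. -220.   88.] [ 632. -222.   88.]
128 [ 623. -217.   86.] [ 633. -219.   86.]
134 [ 624. -214.   83.] [ 633. -215.   84.]
140 [ 625. -211.   80.] [ 634. -212.   81.]
146 [ 626. -208.   75.] [ 636. -209.   76.]
152 [ 590. -152.  175.] [ 595. -152.  176.]
158 [ 589. -149.  176.] [ 595. -150.  176.]
164 [ 590. -147.  174.] [ 595. -147.  175.]
0.77 [114.5, 361.2] [[ 644.6 -194.2  154.6]
 [ 651.2 -186.6  164.9]
 [ 664.8 -184.8  171.9]]
```

Emit:
{"op": "send_rows", "data": {
  "targets": [
    [[0, 0, 0, 0, -0.04, 0, 1], [0, 0, 0, 0, -0.04, 0, 1], [0, 0, 0, 0, -0.03, 0, 1], [0, 0, 0, 0, 0, 0, 1]]
  ]
}}

```text
time_s: 18.65
ee_pos: [622.4, -106.4, 133.6]
ee_rot: [179.9, 0.3, -179.1]
force: [2.4, 4.5, 1.8]
gripper_width: 0.3
gripper_force: 2.4
```

Emit:
{"op": "send_rows", "data": {
  "targets": [
    [[0, 0, 0, 0, -0.01, 0, 1], [0, 0, 0, 0, -0.01, 0, 1], [0, 0, 0, 0, 0, 0, 1]]
  ]
}}

```text
time_s: 18.95
ee_pos: [622.4, -109.4, 133.7]
ee_rot: [179.9, 0.3, -179.1]
force: [3.3, 7.4, 4.0]
gripper_width: 0.6
gripper_force: 3.6
```

Emit:
{"op": "send_rows", "data": {
  "targets": [
    [[0, 0, 0, 0, -0.01, 0, 1], [0, 0, 0, 0, -0.01, 0, 1], [0, 0, 0, 0, 0, 0, 1]]
  ]
}}

```text
time_s: 19.25
ee_pos: [622.5, -113.2, 133.7]
ee_rot: [179.9, 0.3, -179.1]
force: [3.7, 7.1, 3.1]
gripper_width: 0.4
gripper_force: 3.8
```

Emit:
{"op": "send_rows", "data": {
  "targets": [
    [[0, 0, 0, 0, -0.01, 0, 1], [0, 0, 0, 0, 0, 0, 1]]
  ]
}}

```text
time_s: 19.45
ee_pos: [622.5, -113.8, 133.7]
ee_rot: [179.7, 0.3, -179.1]
force: [3.3, 12.1, 4.3]
gripper_width: 0.1
gripper_force: 5.8
```

Emit:
{"op": "send_rows", "data": {
  "targets": [
    [[0, 0, 0, 0, -0.006, 0, 1], [0, 0, 0, 0, 0, 0, 1]]
  ]
}}

```text
time_s: 19.65
ee_pos: [622.5, -113.8, 133.7]
ee_rot: [179.6, 0.3, -179.1]
force: [2.2, 14.1, 5.1]
gripper_width: 0.1
gripper_force: 7.3
```

```bash
python3 wl.py w9;python3 -c "
import cv2
a=cv2.imread('pics/w9.png');cv2.imwrite('pics/w9c.png',cv2.resize(a[170:400,60:380],None,fx=2,fy=2))"
```

```text
lid px [389.   7.] n 1207 ctr [478.8 -88.4] size [11.9 53.8] ang 3.8 z 113.1
lid px [630.  40.] n 1405 ctr [466.6  68.4] size [24.4 55.5] ang 88.5 z 132.4
lid px [214. 235.] n 3728 ctr [ 588.8 -156.7] size [24.3 54.5] ang 0.2 z 174.1
rail n 4344 x at y=0 649.0849 yaw 0.62298584 y range -227.4919029931182 5.6714836391606696 z [159.88129071 165.90795334]
```

View pics/w9c.png

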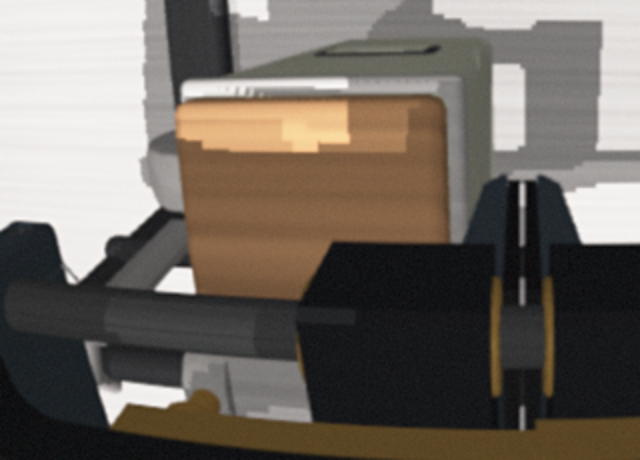

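Emit:
{"op": "send_rows", "data": {
  "targets": [
    [[0, 0, 0, 0, 0.1, 0, 1], [0, 0, 0, 0, 0, 0.25, 1], [0, 0, 0, 0, 0, 0.2, 1], [0, 0, -0.041, -0.153, 0.185, 0, -1], [0, 0, -0.041, -0.153, 0.185, 0, -1], [0, 0, -0.041, -0.153, 0.185, 0, -1], [0, 0, -0.041, -0.153, 0.185, 0, -1], [0, 0, -0.041, -0.153, 0.185, 0, -1], [0, 0, 0, 0, 0, 0, -1], [0, 0, 0, 0, 0, 0, -1]]
  ]
}}

```text
time_s: 20.7
ee_pos: [467.6, 86.9, 222.8]
ee_rot: [-179.9, 0.1, 162.6]
force: [0.3, -0.5, 1.1]
gripper_width: 53.5
gripper_force: 0.0
```

```bash
python3 wl.py w10; python3 -c "
from h import *
print(env.state()['ee_pos'],env.state()['ee_rot'])"
```

```text
lid px [470.   6.] n 963 ctr [336.1 233.9] size [54.1 11.3] ang 80.6 z 151.5
lid px [622.  35.] n 2074 ctr [372.6 384.4] size [54.6 53.9] ang 87.7 z 151.6
lid px [327. 234.] n 5087 ctr [468.6  90.8] size [54.5 53.9] ang 71.5 z 132.8
lid px [134. 264.] n 2641 ctr [451.9 -84.3] size [54.1 54.3] ang 80.6 z 113.8
no rail 2
[468.30265522  86.45884439 222.67808336] [-1.79954184e+02  9.18227447e-02  1.62543265e+02]
```

Emit:
{"op": "send_rows", "data": {
  "targets": [
    [[0, 0, -0.011, 0.001, 0.022, -0.1, -1], [0, 0, 0, 0, 0, -0.1, -1], [0, 0, 0, 0, 0, -0.1, -1], [0, 0, 0, 0, 0, -0.2, -1], [0, 0, 0, 0, 0, -0.15, -1], [0, 0, 0, 0, 0, -0.04, -1], [0, 0, 0, 0, 0, 0, -0.5], [0, 0, 0, 0, 0, 0, 1], [0, 0, 0, 0, 0, 0, 1], [0, 0, 0, 0, 0, 0, 1], [0, 0, 0, 0, 0, 0, 1]]
  ]
}}

```text
time_s: 21.85
ee_pos: [468.9, 91.6, 85.5]
ee_rot: [179.9, 0.1, 161.5]
force: [0.2, -1.0, 4.4]
gripper_width: 59.4
gripper_force: 35.0
```

Emit:
{"op": "send_rows", "data": {
  "targets": [
    [[0, 0, 0, 0, 0, 0.1, 1], [0, 0, 0, 0, 0, 0.2, 1], [0, 0, 0, 0, 0, 0.25, 1], [0, 0, 0.054, 0.169, 0.13, 0, 1], [0, 0, 0.054, 0.169, 0.13, 0, 1], [0, 0, 0.054, 0.169, 0.13, 0, 1], [0, 0, 0.054, 0.169, 0.13, 0, 1], [0, 0, 0, 0, 0, 0, 1], [0, 0, 0, 0, 0, 0, 1]]
  ]
}}

```text
time_s: 22.75
ee_pos: [602.6, 195.9, 192.8]
ee_rot: [-179.9, -0.2, -179.0]
force: [-0.0, -0.5, -3.1]
gripper_width: 59.9
gripper_force: 35.0
```

```bash
python3 hand.py w11
```

```text
{'time_s': np.float64(22.8), 'ee_pos': array([602.6, 195.9, 192.8]), 'ee_rot': array([-179.9,   -0.2, -179. ]), 'force': array([-0. , -0.5, -3.1]), 'gripper_width': np.float64(59.9)}
n 11158 lid ctr [600.9 195.2] size [51.5 54.6] ang 1.1 z 240.1 slope [0.024 0.   ]
rail at can x: 47.2
```

Emit:
{"op": "send_rows", "data": {
  "targets": [
    [[0, 0, 0, 0.012, 0, 0, 1], [0, 0, 0, 0, 0, -0.1, 1], [0, 0, 0, 0, 0, -0.1, 1], [0, 0, 0, 0, 0, -0.05, 1], [0, 0, 0, 0, 0, -0.015, 1], [0, 0, 0, 0, 0, 0, 1]]
  ]
}}

```text
time_s: 23.4
ee_pos: [605.7, 195.7, 152.1]
ee_rot: [179.8, 0.5, -179.1]
force: [-13.6, -1.8, 36.4]
gripper_width: 60.0
gripper_force: 35.0
```

```bash
python3 hand.py w12
```

```text
{'time_s': np.float64(23.4), 'ee_pos': array([605.7, 195.7, 152.1]), 'ee_rot': array([ 179.8,    0.5, -179.1]), 'force': array([-13.6,  -1.8,  36.4]), 'gripper_width': np.float64(60.0)}
n 17331 lid ctr [581.4 195.4] size [56.9 56.5] ang 1.6 z 222.3 slope [0.235 0.007]
rail at can x: 66.7
```

Emit:
{"op": "send_rows", "data": {
  "targets": [
    [[0, 0, 0, 0, 0, 0.1, 1], [0, 0, 0, 0, 0, 0.15, 1], [0, 0, 0, 0, 0, 0, 1]]
  ]
}}

```text
time_s: 23.75
ee_pos: [607.6, 195.6, 196.6]
ee_rot: [179.8, 0.6, -179.1]
force: [0.7, 0.5, -3.5]
gripper_width: 59.7
gripper_force: 35.0
```

```bash
python3 hand.py w13; python3 -c "
from h import *
im,d=optics.grab_frame('side');a=im[180:340,180:400];b=cv2.imread('pics/w13.png')[:,:,::-1][120:440,120:520]
a=cv2.resize(a,(440,320));save('c13',np.hstack([a,cv2.resize(b,(400,320))[:,:360]]))"
```

```text
{'time_s': np.float64(23.8), 'ee_pos': array([607.6, 195.6, 196.6]), 'ee_rot': array([ 179.8,    0.6, -179.1]), 'force': array([ 0.7,  0.5, -3.5]), 'gripper_width': np.float64(59.7)}
n 17231 lid ctr [582.9 195.6] size [56.4 57.1] ang 0.6 z 266.7 slope [0.236 0.005]
rail at can x: 65.2
```

View pics/c13.png

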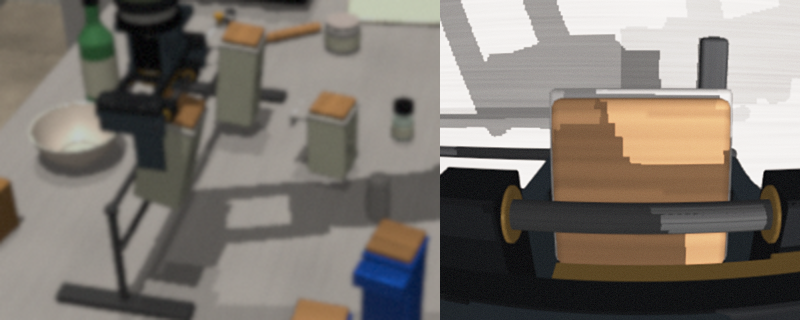

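Emit:
{"op": "send_rows", "data": {
  "targets": [
    [[0, 0.05, 0, -0.14, -0.12, 0, 1], [0, 0.05, 0, -0.14, -0.12, 0, 1], [0, 0.048, 0, -0.14, -0.12, 0, 1], [0, 0, 0, -0.12, -0.12, -0.1, 1], [0, 0, 0, 0, 0, -0.2, 1], [0, 0, 0, 0, 0, -0.2, 1], [0, 0, 0, 0, 0, -0.1, 1], [0, 0, 0, 0, 0, 0, 1], [0, 0, 0, 0, 0, 0, 1]]
  ]
}}

```text
time_s: 24.75
ee_pos: [497.2, 99.5, 70.8]
ee_rot: [179.8, -13.4, -179.0]
force: [0.4, -0.4, -3.2]
gripper_width: 59.8
gripper_force: 35.0
```

```bash
python3 hand.py w14
```

```text
{'time_s': np.float64(24.8), 'ee_pos': array([497.2,  99.5,  70.8]), 'ee_rot': array([ 179.8,  -13.4, -179. ]), 'force': array([ 0.4, -0.4, -3.2]), 'gripper_width': np.float64(59.8)}
n 22398 lid ctr [487.9  98.5] size [52.9 55.2] ang 0.9 z 146.6 slope [0.005 0.004]
rail at can x: 161.7
```

Emit:
{"op": "send_rows", "data": {
  "targets": [
    [[0, 0, 0, 0, 0, -0.04, 1], [0, 0, 0, 0, 0, -0.022, 1], [0, 0, 0, 0, 0, 0, 1]]
  ]
}}

```text
time_s: 25.1
ee_pos: [497.4, 99.6, 58.8]
ee_rot: [179.8, -13.3, -179.0]
force: [0.7, 0.2, -2.6]
gripper_width: 59.7
gripper_force: 35.0
```

Emit:
{"op": "send_rows", "data": {
  "targets": [
    [[0, 0, 0, 0, 0, -0.006, 1], [0, 0, 0, 0, 0, 0, 0.5], [0, 0, 0, 0, 0, 0, -1], [0, 0, 0, 0, 0, 0, -1], [0, 0, 0, 0, 0, 0, -1], [0, 0, 0, 0, 0, 0, -1], [0, 0, 0, 0.05, 0, 0.2, -1], [0, 0, 0, 0.05, 0, 0.2, -1], [0, -0.074, 0, -0.05, 0, 0.2, -1], [0, -0.074, 0, -0.07, 0, 0.2, -1], [0, 0, 0, 0, 0, 0, -1], [0, 0, 0, 0, 0, 0, -1]]
  ]
}}

```text
time_s: 26.3
ee_pos: [493.3, 99.7, 219.3]
ee_rot: [180.0, 0.2, -179.0]
force: [-0.2, 0.5, -0.8]
gripper_width: 90.9
gripper_force: 0.0
```

```bash
python3 wl.py w15; python3 -c "
from h import *
print(env.state()['ee_pos'],env.state()['ee_rot'])"
```

```text
lid px [522.  20.] n 2665 ctr [319.1 237.4] size [55.6 45.3] ang 79.5 z 151.7
lid px [635. 113.] n 489 ctr [372.8 359.9] size [54.2 11.6] ang 5.0 z 150.5
lid px [106. 179.] n 3193 ctr [451.7 -84.2] size [54.4 53.6] ang 80.1 z 113.8
lid px [321. 229.] n 5272 ctr [488.6  99.1] size [54.1 54.3] ang 0.4 z 132.8
no rail 0
[493.3687188   99.60928431 217.71135757] [ 1.79995209e+02 -1.63248403e-02 -1.79049681e+02]
```

Emit:
{"op": "send_rows", "data": {
  "targets": [
    [[0, 0, 0, -0.024, -0.002, -0.2, -1], [0, 0, 0, 0, 0, -0.2, -1], [0, 0, 0, 0, 0, -0.2, -1], [0, 0, 0, 0, 0, -0.06, -1], [0, 0, 0, 0, 0, 0, -0.5], [0, 0, 0, 0, 0, 0, 1], [0, 0, 0, 0, 0, 0, 1], [0, 0, 0, 0, 0, 0, 1], [0, 0, 0, 0, 0, 0, 1]]
  ],
  "grip_force": 50
}}

```text
time_s: 27.25
ee_pos: [489.9, 99.5, 87.2]
ee_rot: [180.0, 0.2, -179.1]
force: [0.2, 0.8, 2.8]
gripper_width: 60.0
gripper_force: 50.0
```

Emit:
{"op": "send_rows", "data": {
  "targets": [
    [[0, 0, 0, 0, 0, 0.1, 1], [0, 0, 0, 0, 0, 0.2, 1], [0, 0, 0, 0, 0, 0.25, 1], [0, 0, 0, 0.14, 0.12, 0, 1], [0, 0, 0, 0.14, 0.12, 0, 1], [0, 0, 0, 0.14, 0.12, 0, 1], [0, 0, 0, 0.14, 0.12, 0, 1], [0, 0, 0, 0, 0, 0, 1], [0, 0, 0, 0, 0, 0, 1]]
  ]
}}

```text
time_s: 28.15
ee_pos: [600.3, 195.4, 194.6]
ee_rot: [-179.9, -0.2, -179.0]
force: [-0.3, -0.5, -3.1]
gripper_width: 59.5
gripper_force: 50.0
```

```bash
python3 hand.py w16
```

```text
{'time_s': np.float64(28.2), 'ee_pos': array([600.3, 195.4, 194.6]), 'ee_rot': array([-179.9,   -0.2, -179. ]), 'force': array([-0.3, -0.5, -3.1]), 'gripper_width': np.float64(59.5)}
n 11636 lid ctr [598.9 194.7] size [54.5 54.7] ang 0.9 z 240.4 slope [0.013 0.001]
rail at can x: 49.2
```

Emit:
{"op": "send_rows", "data": {
  "targets": [
    [[0, 0, 0, 0.02, 0, 0, 1], [0, 0, 0, 0, 0, -0.05, 1], [0, 0, 0, 0, 0, -0.05, 1], [0, 0, 0, 0, 0, 0, 1]]
  ]
}}

```text
time_s: 28.6
ee_pos: [603.2, 194.4, 173.5]
ee_rot: [-179.9, -0.3, -179.1]
force: [-0.3, -0.1, -4.1]
gripper_width: 59.7
gripper_force: 50.0
```

```bash
python3 hand.py w17
```

```text
{'time_s': np.float64(28.6), 'ee_pos': array([603.2, 194.4, 173.5]), 'ee_rot': array([-179.9,   -0.3, -179.1]), 'force': array([-0.3, -0.1, -4.1]), 'gripper_width': np.float64(59.7)}
n 11629 lid ctr [601.8 193.8] size [54.4 54.4] ang 1.1 z 219.3 slope [0.011 0.001]
rail at can x: 46.3
```

Emit:
{"op": "send_rows", "data": {
  "targets": [
    [[0, 0, 0, 0.004, 0, -0.06, 1], [0, 0, 0, 0, 0, -0.06, 1], [0, 0, 0, 0, 0, -0.05, 1], [0, 0, 0, 0, 0, 0, 1]]
  ]
}}

```text
time_s: 29.05
ee_pos: [604.2, 194.8, 139.2]
ee_rot: [-179.9, -0.3, -179.1]
force: [-0.2, -0.6, -3.3]
gripper_width: 60.0
gripper_force: 50.0
```

Emit:
{"op": "send_rows", "data": {
  "targets": [
    [[0, 0, 0, 0, 0, -0.01, 1], [0, 0, 0, 0, 0, -0.007, 1], [0, 0, 0, 0, 0, 0, 1]]
  ]
}}

```text
time_s: 29.35
ee_pos: [605.8, 195.3, 138.6]
ee_rot: [180.0, 0.0, -179.1]
force: [1.2, -0.2, -3.0]
gripper_width: 59.5
gripper_force: 50.0
```

```bash
python3 hand.py w18
```

```text
{'time_s': np.float64(29.4), 'ee_pos': array([605.8, 195.3, 138.6]), 'ee_rot': array([ 180. ,    0. , -179.1]), 'force': array([ 1.2, -0.2, -3. ]), 'gripper_width': np.float64(59.5)}
n 11607 lid ctr [604.2 194.5] size [54.5 54.8] ang 1.5 z 184.4 slope [0.015 0.002]
rail at can x: 43.9
```

Emit:
{"op": "send_rows", "data": {
  "targets": [
    [[0, 0, 0, 0, 0, -0.01, 1], [0, 0, 0, 0, 0, -0.005, 1], [0, 0, 0, 0, 0, 0, 1]]
  ]
}}

```text
time_s: 29.7
ee_pos: [605.9, 195.3, 136.1]
ee_rot: [180.0, 0.1, -179.1]
force: [-1.1, -1.0, 0.5]
gripper_width: 59.5
gripper_force: 50.0
```

Emit:
{"op": "send_rows", "data": {
  "targets": [
    [[0, 0, 0, 0, 0, 0, 0.1], [0, 0, 0, 0, 0, 0, -1], [0, 0, 0, 0, 0, 0, -1], [0, 0, 0, 0, 0, 0, -1], [0, 0, 0, 0, 0, 0, -1], [0, 0, 0, 0, 0, 0.15, -1], [0, 0, 0, 0, 0, 0.2, 1], [0, 0, 0, 0.025, 0.2, 0, 1], [0, 0, 0, 0.025, 0.1, 0, 1], [0, 0, 0, 0, 0, 0, 1], [0, 0, 0, 0, 0, 0, 1], [0, 0, 0, 0, 0, 0, 1]]
  ]
}}

```text
time_s: 30.9
ee_pos: [615.4, 254.3, 205.1]
ee_rot: [-180.0, -0.0, -179.1]
force: [-0.2, 0.0, -0.3]
gripper_width: 46.1
gripper_force: 0.0
```

```bash
python3 wl.py w19
```

```text
lid px [223. 203.] n 1912 ctr [590.7 194.9] size [38.  53.8] ang 1.3 z 174.1
rail n 2202 x at y=0 649.1681 yaw 1.5820127 y range -32.037955057238975 239.9724845667803 z [159.36557719 163.19801611]
```

Emit:
{"op": "send_rows", "data": {
  "targets": [
    [[0, 0, 0, 0, 0, -0.1, 1], [0, 0, 0, 0, 0, -0.15, 1], [0, 0, 0, 0, 0, -0.11, 1], [0, 0, 0, 0, -0.04, 0, 1], [0, 0, 0, 0, -0.03, 0, 1], [0, 0, 0, 0.001, -0.05, 0, 1], [0, 0, 0, 0.001, -0.05, 0, 1], [0, 0, 0, 0.001, -0.05, 0, 1], [0, 0, 0, 0, 0, 0, 1]]
  ]
}}

```text
time_s: 31.85
ee_pos: [616.8, 209.4, 134.3]
ee_rot: [-180.0, 0.1, -179.1]
force: [0.1, -0.6, 0.1]
gripper_width: 0.6
gripper_force: 0.0
```

```bash
python3 wl.py w20
```

```text
lid px [220. 237.] n 4125 ctr [586.  166.5] size [28.5 54.4] ang 0.4 z 174.1
rail n 2334 x at y=0 649.3776 yaw 1.1495728 y range 90.29061721262595 209.34730278384987 z [160.48434657 164.70352422]
```

Emit:
{"op": "send_rows", "data": {
  "targets": [
    [[0, 0, 0, 0.001, -0.075, 0, 1], [0, 0, 0, 0.001, -0.075, 0, 1], [0, 0, 0, 0.001, -0.075, 0, 1], [0, 0, 0, 0.001, -0.075, 0, 1], [0, 0, 0, 0.001, -0.075, 0, 1], [0, 0, 0, 0.001, -0.075, 0, 1], [0, 0, 0, 0.001, -0.075, 0, 1], [0, 0, 0, 0.001, -0.075, 0, 1], [0, 0, 0, 0.001, -0.075, 0, 1], [0, 0, 0, 0.001, -0.075, 0, 1]]
  ]
}}

```text
time_s: 32.9
ee_pos: [619.0, 61.9, 134.1]
ee_rot: [179.8, 0.1, -179.1]
force: [1.8, 6.1, 2.9]
gripper_width: 0.5
gripper_force: 3.1
```

Emit:
{"op": "send_rows", "data": {
  "targets": [
    [[0, 0, 0, 0.001, -0.075, 0, 1], [0, 0, 0, 0.001, -0.075, 0, 1], [0, 0, 0, 0.001, -0.075, 0, 1], [0, 0, 0, 0.001, -0.075, 0, 1], [0, 0, 0, 0.001, -0.075, 0, 1], [0, 0, 0, 0.001, -0.05, 0, 1], [0, 0, 0, 0, 0, 0, 1]]
  ]
}}

```text
time_s: 33.6
ee_pos: [620.0, -24.9, 133.8]
ee_rot: [-180.0, 0.1, -179.1]
force: [0.5, -0.4, 0.9]
gripper_width: 0.5
gripper_force: 0.1
```

```bash
python3 wl.py w21;python3 -c "
import cv2
a=cv2.imread('pics/w21.png');cv2.imwrite('pics/w21c.png',cv2.resize(a[150:400,0:400],None,fx=1.8,fy=1.8))"
```

```text
lid px [210.   9.] n 1811 ctr [474.8 -89. ] size [54.6 12.2] ang 83.1 z 113.5
lid px [219. 238.] n 4092 ctr [588.6 -67.8] size [55.3 27.3] ang 89.1 z 174.1
lid px [ 53. 243.] n 2288 ctr [ 597.5 -154.9] size [40.7 54.5] ang 0.8 z 174.0
rail n 4984 x at y=0 648.4615 yaw 0.73013103 y range -230.26064907294813 94.57044085715434 z [159.71878961 164.57968427]
```

View pics/w21c.png

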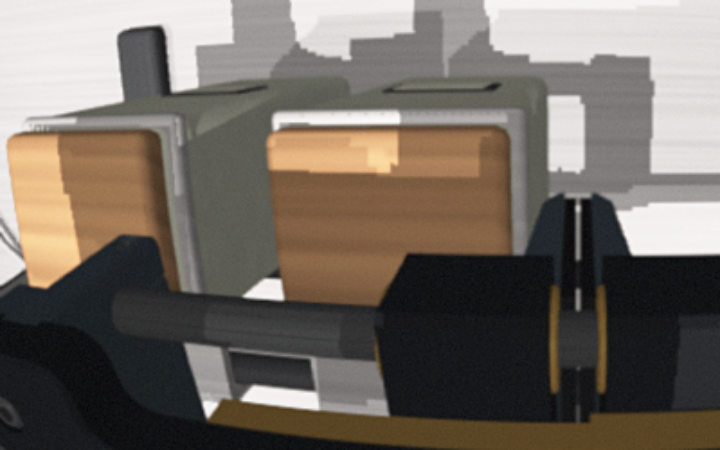

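Emit:
{"op": "send_rows", "data": {
  "targets": [
    [[0, 0, 0, 0, -0.05, 0, 1], [0, 0, 0, 0, -0.05, 0, 1], [0, 0, 0, 0, -0.03, 0, 1], [0, 0, 0, 0, 0, 0, 1]]
  ]
}}

```text
time_s: 34.05
ee_pos: [619.6, -49.8, 133.4]
ee_rot: [180.0, 0.0, -179.1]
force: [2.0, 2.4, 1.3]
gripper_width: 0.4
gripper_force: 1.2
```

Emit:
{"op": "send_rows", "data": {
  "targets": [
    [[0, 0, 0, 0, -0.015, 0, 1], [0, 0, 0, 0, 0, 0, 1]]
  ]
}}

```text
time_s: 34.25
ee_pos: [619.6, -51.9, 133.5]
ee_rot: [179.9, 0.0, -179.0]
force: [1.0, 4.9, 2.3]
gripper_width: 0.3
gripper_force: 2.3
```

Emit:
{"op": "send_rows", "data": {
  "targets": [
    [[0, 0, 0, 0, -0.01, 0, 1], [0, 0, 0, 0, 0, 0, 1]]
  ]
}}

```text
time_s: 34.45
ee_pos: [619.7, -53.6, 133.5]
ee_rot: [179.9, 0.0, -179.0]
force: [2.3, 4.7, 2.0]
gripper_width: 0.5
gripper_force: 2.9
```

Emit:
{"op": "send_rows", "data": {
  "targets": [
    [[0, 0, 0, 0, -0.01, 0, 1], [0, 0, 0, 0, 0, 0, 1]]
  ]
}}

```text
time_s: 34.65
ee_pos: [619.7, -53.6, 133.6]
ee_rot: [179.7, 0.0, -179.1]
force: [1.5, 10.0, 3.5]
gripper_width: 0.5
gripper_force: 5.6
```

Emit:
{"op": "send_rows", "data": {
  "targets": [
    [[0, 0, 0, 0, -0.01, 0, 1], [0, 0, 0, 0, 0, 0, 1]]
  ]
}}

```text
time_s: 34.85
ee_pos: [619.6, -53.6, 133.6]
ee_rot: [179.5, 0.0, -179.1]
force: [1.9, 16.1, 2.1]
gripper_width: 0.3
gripper_force: 8.2
```

```bash
python3 wl.py w22
```

```text
lid px [265.   8.] n 1571 ctr [476.7 -88.9] size [54.5 11.8] ang 88.0 z 113.4
lid px [217. 240.] n 4143 ctr [584.6 -95.1] size [57.4 25. ] ang 79.6 z 174.1
lid px [ 97. 244.] n 2923 ctr [ 597.1 -155.7] size [40.  55.2] ang 0.8 z 174.0
rail n 4874 x at y=0 648.27423 yaw 0.536222 y range -166.3787681394107 67.4251214625273 z [162.79825836 164.62429676]
```

Emit:
{"op": "send_rows", "data": {
  "targets": [
    [[0, 0, 0, 0, 0.1, 0, 1], [0, 0, 0, 0, 0, 0.25, 1], [0, 0, 0, 0, 0, 0.2, 1], [0, 0, -0.03, -0.21, -0.062, 0, -1], [0, 0, -0.03, -0.21, -0.062, 0, -1], [0, 0, -0.03, -0.21, -0.062, 0, -1], [0, 0, -0.03, -0.21, -0.062, 0, -1], [0, 0, 0, 0, 0, 0, -1], [0, 0, 0, 0, 0, 0, -1], [0, 0, 0, 0, 0, 0, -1], [0, 0, 0, 0, 0, 0, -1]]
  ]
}}

```text
time_s: 36.0
ee_pos: [452.5, -88.4, 223.2]
ee_rot: [-180.0, 0.0, 170.2]
force: [-0.1, -0.1, -0.0]
gripper_width: 61.7
gripper_force: 0.0
```

```bash
python3 wl.py w23; python3 -c "
from h import *
print(env.state()['ee_pos'],env.state()['ee_rot'])"
```

```text
lid px [325. 226.] n 4513 ctr [451.2 -85.6] size [54.1 54.2] ang 80.3 z 113.8
no rail 0
[452.41769869 -88.27658775 223.09932186] [-1.79988726e+02 -1.63720690e-02  1.70196933e+02]
```

Emit:
{"op": "send_rows", "data": {
  "targets": [
    [[0, 0, 0, -0.006, 0.013, -0.1, -1], [0, 0, 0, 0, 0, -0.1, -1], [0, 0, 0, 0, 0, -0.2, -1], [0, 0, 0, 0, 0, -0.2, -1], [0, 0, 0, 0, 0, -0.13, -1], [0, 0, 0, 0, 0, -0.05, -1], [0, 0, 0, 0, 0, 0, -0.5], [0, 0, 0, 0, 0, 0, 1], [0, 0, 0, 0, 0, 0, 1], [0, 0, 0, 0, 0, 0, 1], [0, 0, 0, 0, 0, 0, 1]]
  ]
}}

```text
time_s: 37.15
ee_pos: [451.2, -85.8, 68.5]
ee_rot: [180.0, 0.2, 170.1]
force: [-0.1, 1.1, 3.5]
gripper_width: 59.6
gripper_force: 49.9
```

Emit:
{"op": "send_rows", "data": {
  "targets": [
    [[0, 0, 0, 0, 0, 0.13, 1], [0, 0, 0, 0, 0, 0.25, 1], [0, 0, 0, 0, 0, 0.25, 1], [0, 0, 0.0175, 0.106, 0.2, 0, 1], [0, 0, 0.0175, 0.106, 0.2, 0, 1], [0, 0, 0.0175, 0.106, 0.2, 0, 1], [0, 0, 0.0175, 0.106, 0.2, 0, 1], [0, 0, 0.0175, 0.106, 0.2, 0, 1], [0, 0, 0.0175, 0.106, 0.2, 0, 1], [0, 0, 0.0175, 0.106, 0.2, 0, 1], [0, 0, 0, 0, 0, 0, 1], [0, 0, 0, 0, 0, 0, 1]]
  ]
}}

```text
time_s: 38.35
ee_pos: [598.0, 194.7, 192.1]
ee_rot: [-179.9, -0.2, -178.7]
force: [-0.6, -0.3, -3.0]
gripper_width: 59.7
gripper_force: 49.9
```

```bash
python3 hand.py w24
```

```text
{'time_s': np.float64(38.4), 'ee_pos': array([598. , 194.7, 192.1]), 'ee_rot': array([-179.9,   -0.2, -178.7]), 'force': array([-0.6, -0.3, -3. ]), 'gripper_width': np.float64(59.7)}
n 11122 lid ctr [597.2 193.8] size [53.2 54.5] ang 1.5 z 237.7 slope [0.007 0.004]
rail at can x: 50.9
```

Emit:
{"op": "send_rows", "data": {
  "targets": [
    [[0, 0, -0.004, 0.031, 0, 0, 1], [0, 0, 0, 0, 0, 0, 1], [0, 0, 0, 0, 0, -0.05, 1], [0, 0, 0, 0, 0, -0.05, 1], [0, 0, 0, 0, 0, -0.05, 1], [0, 0, 0, 0, 0, 0, 1]]
  ]
}}

```text
time_s: 39.0
ee_pos: [603.3, 193.7, 160.8]
ee_rot: [-179.9, -0.3, -179.2]
force: [-0.8, -0.4, -3.9]
gripper_width: 59.6
gripper_force: 49.9
```

```bash
python3 hand.py w25
```

```text
{'time_s': np.float64(39.0), 'ee_pos': array([603.3, 193.7, 160.8]), 'ee_rot': array([-179.9,   -0.3, -179.2]), 'force': array([-0.8, -0.4, -3.9]), 'gripper_width': np.float64(59.6)}
n 11115 lid ctr [602.8 193. ] size [53.4 54.4] ang 0.9 z 206.5 slope [0.005 0.004]
rail at can x: 45.3
```

Emit:
{"op": "send_rows", "data": {
  "targets": [
    [[0, 0, 0, 0.004, 0, -0.05, 1], [0, 0, 0, 0, 0, -0.05, 1], [0, 0, 0, 0, 0, 0, 1]]
  ]
}}

```text
time_s: 39.35
ee_pos: [604.4, 193.9, 141.3]
ee_rot: [-179.9, -0.2, -179.2]
force: [-0.5, -0.6, -4.0]
gripper_width: 59.8
gripper_force: 49.9
```

Emit:
{"op": "send_rows", "data": {
  "targets": [
    [[0, 0, 0, 0, 0, -0.01, 1], [0, 0, 0, 0, 0, -0.01, 1], [0, 0, 0, 0, 0, 0, 1]]
  ]
}}

```text
time_s: 39.65
ee_pos: [605.7, 194.2, 139.3]
ee_rot: [180.0, 0.0, -179.2]
force: [0.2, 0.1, -3.6]
gripper_width: 60.2
gripper_force: 49.9
```

```bash
python3 hand.py w26
```

```text
{'time_s': np.float64(39.6), 'ee_pos': array([605.7, 194.2, 139.3]), 'ee_rot': array([ 180. ,    0. , -179.2]), 'force': array([ 0.2,  0.1, -3.6]), 'gripper_width': np.float64(60.2)}
n 11113 lid ctr [605.  193.3] size [53.3 54.4] ang 1.0 z 184.9 slope [0.01  0.006]
rail at can x: 43.2
```

Emit:
{"op": "send_rows", "data": {
  "targets": [
    [[0, 0, 0, 0, 0, -0.01, 1], [0, 0, 0, 0, 0, -0.008, 1], [0, 0, 0, 0, 0, 0, 1]]
  ]
}}

```text
time_s: 40.0
ee_pos: [605.9, 194.3, 136.5]
ee_rot: [180.0, 0.1, -179.2]
force: [-0.8, -0.1, 0.8]
gripper_width: 59.3
gripper_force: 49.9
```

Emit:
{"op": "send_rows", "data": {
  "targets": [
    [[0, 0, 0, 0, 0, 0, 0.1], [0, 0, 0, 0, 0, 0, -1], [0, 0, 0, 0, 0, 0, -1], [0, 0, 0, 0, 0, 0, -1], [0, 0, 0, 0, 0, 0, -1], [0, 0, 0, 0, 0, 0.15, -1], [0, 0, 0, 0, 0, 0.2, 1], [0, 0, 0, 0.025, 0.2, 0, 1], [0, 0, 0, 0.025, 0.1, 0, 1], [0, 0, 0, 0, 0, 0, 1], [0, 0, 0, 0, 0, 0, 1], [0, 0, 0, 0, 0, 0, 1]]
  ]
}}

```text
time_s: 41.2
ee_pos: [615.4, 253.3, 205.4]
ee_rot: [-180.0, -0.0, -179.2]
force: [0.5, -0.3, -0.2]
gripper_width: 46.1
gripper_force: 0.0
```

Emit:
{"op": "send_rows", "data": {
  "targets": [
    [[0, 0, 0, 0, 0, -0.1, 1], [0, 0, 0, 0, 0, -0.15, 1], [0, 0, 0, 0, 0, -0.11, 1], [0, 0, 0, 0, -0.04, 0, 1], [0, 0, 0, 0, -0.03, 0, 1], [0, 0, 0, 0.001, -0.05, 0, 1], [0, 0, 0, 0.001, -0.05, 0, 1], [0, 0, 0, 0.001, -0.05, 0, 1], [0, 0, 0, 0, 0, 0, 1]]
  ]
}}

```text
time_s: 42.1
ee_pos: [616.8, 208.4, 134.6]
ee_rot: [-180.0, 0.1, -179.3]
force: [-0.7, -0.7, -0.5]
gripper_width: 0.8
gripper_force: 0.0
```

```bash
python3 wl.py w27
```

```text
lid px [219. 237.] n 4068 ctr [586.2 165.4] size [29.2 54.4] ang 0.1 z 174.1
rail n 2331 x at y=0 648.73206 yaw 0.7799983 y range 88.30763955834128 208.29338349657542 z [160.45599975 164.69042239]
```

Emit:
{"op": "send_rows", "data": {
  "targets": [
    [[0, 0, 0, 0.001, -0.075, 0, 1], [0, 0, 0, 0.001, -0.075, 0, 1], [0, 0, 0, 0.001, -0.075, 0, 1], [0, 0, 0, 0.001, -0.075, 0, 1], [0, 0, 0, 0.001, -0.075, 0, 1], [0, 0, 0, 0.001, -0.075, 0, 1], [0, 0, 0, 0.001, -0.075, 0, 1], [0, 0, 0, 0.001, -0.075, 0, 1], [0, 0, 0, 0.001, -0.075, 0, 1], [0, 0, 0, 0.001, -0.075, 0, 1], [0, 0, 0, 0.001, -0.075, 0, 1], [0, 0, 0, 0, 0, 0, 1]]
  ]
}}

```text
time_s: 43.35
ee_pos: [618.9, 43.4, 134.2]
ee_rot: [-179.9, 0.1, -179.3]
force: [0.0, -0.2, -0.3]
gripper_width: 0.3
gripper_force: 0.0
```

Emit:
{"op": "send_rows", "data": {
  "targets": [
    [[0, 0, 0, 0, -0.05, 0, 1], [0, 0, 0, 0, -0.05, 0, 1], [0, 0, 0, 0, -0.04, 0, 1], [0, 0, 0, 0, -0.02, 0, 1], [0, 0, 0, 0, 0, 0, 1]]
  ]
}}

```text
time_s: 43.85
ee_pos: [619.1, 13.7, 134.2]
ee_rot: [179.9, 0.1, -179.2]
force: [1.8, 3.4, 2.6]
gripper_width: 0.5
gripper_force: 1.9
```

Emit:
{"op": "send_rows", "data": {
  "targets": [
    [[0, 0, 0, 0, -0.015, 0, 1], [0, 0, 0, 0, 0, 0, 1]]
  ]
}}

```text
time_s: 44.05
ee_pos: [619.1, 11.4, 134.3]
ee_rot: [179.9, 0.1, -179.2]
force: [1.7, 5.1, 3.4]
gripper_width: 0.2
gripper_force: 2.8
```

Emit:
{"op": "send_rows", "data": {
  "targets": [
    [[0, 0, 0, 0, -0.01, 0, 1], [0, 0, 0, 0, 0, 0, 1]]
  ]
}}

```text
time_s: 44.25
ee_pos: [619.1, 9.6, 134.3]
ee_rot: [179.9, 0.1, -179.2]
force: [1.2, 5.8, 2.9]
gripper_width: 0.2
gripper_force: 3.1
```

Emit:
{"op": "send_rows", "data": {
  "targets": [
    [[0, 0, 0, 0, -0.01, 0, 1], [0, 0, 0, 0, 0, 0, 1]]
  ]
}}

```text
time_s: 44.45
ee_pos: [619.2, 7.7, 134.3]
ee_rot: [179.9, 0.1, -179.2]
force: [1.1, 6.6, 2.7]
gripper_width: 0.5
gripper_force: 3.2
```

Emit:
{"op": "send_rows", "data": {
  "targets": [
    [[0, 0, 0, 0, -0.01, 0, 1], [0, 0, 0, 0, 0, 0, 1]]
  ]
}}

```text
time_s: 44.65
ee_pos: [619.2, 6.3, 134.3]
ee_rot: [179.8, 0.1, -179.2]
force: [1.1, 8.7, 2.2]
gripper_width: 0.7
gripper_force: 4.0
```

Emit:
{"op": "send_rows", "data": {
  "targets": [
    [[0, 0, 0, 0, -0.005, 0, 1], [0, 0, 0, 0, 0, 0, 1]]
  ]
}}

```text
time_s: 44.85
ee_pos: [619.2, 6.3, 134.3]
ee_rot: [179.7, 0.1, -179.2]
force: [2.6, 9.7, 3.0]
gripper_width: 0.4
gripper_force: 5.4
```

Emit:
{"op": "send_rows", "data": {
  "targets": [
    [[0, 0, 0, 0, -0.015, 0, 1], [0, 0, 0, 0, 0, 0, 1]]
  ]
}}

```text
time_s: 45.05
ee_pos: [619.3, 6.3, 134.4]
ee_rot: [179.4, 0.1, -179.2]
force: [1.9, 18.9, 2.8]
gripper_width: 0.4
gripper_force: 9.6
```

Emit:
{"op": "send_rows", "data": {
  "targets": [
    [[0, 0, 0, 0, 0.02, 0, 1], [0, 0, 0, 0, 0.08, 0, 1], [0, 0, 0, 0, 0.05, 0.15, 1], [0, 0, 0, 0, 0, 0.25, 1], [0, 0, 0, 0.1, 0, 0.22, 1], [0, 0, 0, 0.2, -0.1, 0.1, 1], [0, 0, 0, 0.15, -0.15, 0.1, 1], [0, 0, 0, 0, -0.2, 0, 1], [0, 0, 0, 0, 0, 0, 1], [0, 0, 0, 0, 0, 0, 1]]
  ]
}}

```text
time_s: 46.05
ee_pos: [708.0, -60.4, 296.7]
ee_rot: [-180.0, -0.1, -179.3]
force: [-0.8, -0.3, -0.1]
gripper_width: 0.4
gripper_force: 0.0
```

```bash
python3 wl.py w28; python3 - <<'E'
from lids import *
for c in("scene","side"):
    im,d=optics.grab_frame(c);save(c+"28",im);lids(c,im,d)
a=cv2.imread("pics/scene28.png")[60:420,160:480];b=cv2.imread("pics/w28.png")
cv2.imwrite("pics/f28.png",np.hstack([cv2.resize(a,(320,360)),cv2.resize(b,(480,360))]))
E
```

```text
lid px [277.  71.] n 816 ctr [586.2 -96.6] size [17.9 53. ] ang 0.6 z 174.2
lid px [352.  71.] n 816 ctr [586.3 -36.5] size [19.8 53.6] ang 1.2 z 174.2
lid px [207.  76.] n 740 ctr [ 586.3 -155. ] size [55.4 22.8] ang 82.4 z 174.1
lid px [505. 354.] n 1396 ctr [909.2 196.3] size [119.1  46.3] ang 79.9 z 80.0
rail n 9982 x at y=0 648.78906 yaw 0.113091774 y range -239.8751022176495 239.88398823466096 z [162.96074727 165.73517276]
scene px [314. 121.] n 330 ctr [313.8 235.1] size [52.8 54.4] ang 79.0 z 151.8
scene px [344. 262.] n 1211 ctr [603.7 -69.4] size [ 52.4 113.6] ang 1.0 z 177.2
scene px [527. 261.] n 1669 ctr [898.5 202.6] size [132.7  67.6] ang 78.5 z 80.3
scene px [323. 288.] n 230 ctr [ 604.4 -145.1] size [26.7 49.7] ang 89.8 z 177.2
scene px [316. 303.] n 276 ctr [ 605.6 -170.3] size [49.8 29.2] ang 1.4 z 177.9
side px [622.  27.] n 143 ctr [-281.2 -705.3] size [123.1  54.6] ang 72.5 z 570.8
side px [296. 207.] n 570 ctr [602.9 -93.2] size [ 54.2 179.1] ang 1.0 z 176.0
side px [158. 281.] n 819 ctr [899.7 208.8] size [135.2  75.9] ang 77.4 z 80.0
side px [378. 300.] n 381 ctr [313.4 244. ] size [55.9 53.9] ang 79.2 z 151.5
side px [339. 341.] n 507 ctr [371.9 389.1] size [58.7 52.4] ang 87.9 z 151.6
```

View pics/f28.png

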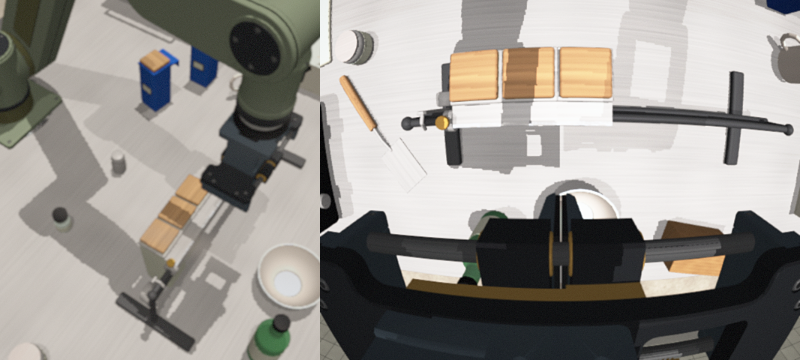

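The final picture shows the three canisters side by side against the collar, tallest to shortest, at 60 mm spacing. The lids are home and both blue cans are untouched.

```bash
python3 -c "
from workcell import env
print(env.job_done())"
```

```text
the job is handed in; nothing more can be done
None
```

I pressed all three lids home and hung the canisters on the rail, tallest against the collar and the others closed up beside it in height order. I handed the job in at about 46 s. The second canister tilted against the lower bar on its first try (about 39 N at the wrist), so I set it down and hung it again.

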